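# Knock the stuck pins out of a mould hinge block

## Task

Pull the red keeper knob of the blue hinge block out to its click, then use the orange drift punch to drive every pin that is still stuck in the block right through, from the brass-bushed side and out onto the grey run-out deck; do not pull a pin by hand while it is still stuck. Then lay the freed pins in the wooden tray, lay the drift back on the black rubber mat and push the keeper fully home again. Leave the other things on the bench where they are.

Things in the scene. Friction and masses are not known exactly. Their poses are not given: they have to be found in the camera images.
- block: Blue hinge block on a base plate, bolted down, grey run-out deck on its +y side, 196 x 250 mm in all; origin on the bench under the middle of the blue part, z up. The blue part is 184 mm along x, y from -40 to +40 mm, top at z = 83 mm. Three straight bores run through it along y, at x = -60, 0, +60 mm. A small bridge (ball detent) stands at x = 70, y = 16 to 50 mm, up to z = 110 mm.
- bore0 (a point): Middle of the bore nearest the knob, on its axis (block x = -60, y = 0, z = 60 mm). The bores are square, 18 mm wide, 80 mm long; each mouth on the block's -y face is framed in brass: the drift goes in there and the pin comes out along +y.
- bore1 (a point): Middle of the middle bore, on its axis (block x = 0, z = 60 mm)
- bore2 (a point): Middle of the bore farthest from the knob (block x = +60, z = 60 mm)
- deck (a point): Middle of the grey run-out deck's top (block x = 0, y = 95, z = 48.5 mm). The deck covers y = 40 to 150 mm and has a 10 mm lip at y = 146 to 150 mm. Before each bore two thin rails (y = 50 to 144 mm) cradle a pin that has come out, its axis then at z = 58.5 mm, still along y.
- keeper (a joint): Steel keeper slide across the bores' +y ends (y = 41.5 to 47.5 mm, tongues up to z = 84 mm): 0 = home, all bores barred; 0.030 m = fully out, all bores open. It moves along the block's -x. A sprung ball clicks at both ends: it takes about 5 to 10 N to leave either one, and it stays where it is left.
- keeper_knob (a point): Middle of the red keeper knob, 26 mm thick, 34 mm tall, standing upright (from 19 mm below this point to 15 mm above it); it moves with the keeper. Free all round, at x = -117, y = 44.5, z = 107 mm of the block when home.
- pin0: Steel pin with two copper bands, 16 mm thick, 70 mm long along its y axis, 90 g; origin at its middle. If present it is stuck in bore0, ends 2 to 8 mm inside the faces: 6 to 8 N push it, until its tail is 15 mm past the bore's middle. It is out of the block when its middle is 75 mm past the bore's middle, clear of the keeper from 83 mm. Absent in some starts.
- pin1: Steel pin with two copper bands, 16 mm thick, 70 mm long along its y axis, 90 g; origin at its middle. If present it is stuck in bore1, ends 2 to 8 mm inside the faces: 6 to 8 N push it, until its tail is 15 mm past the bore's middle. It is out of the block when its middle is 75 mm past the bore's middle, clear of the keeper from 83 mm. Absent in some starts.
- pin2: Steel pin with two copper bands, 16 mm thick, 70 mm long along its y axis, 90 g; origin at its middle. If present it is stuck in bore2, ends 2 to 8 mm inside the faces: 6 to 8 N push it, until its tail is 15 mm past the bore's middle. It is out of the block when its middle is 75 mm past the bore's middle, clear of the keeper from 83 mm. Absent in some starts.
- drift: Drift punch, 193 mm long, about 180 g, axis along its y; origin in the middle of its orange square grip, 22 x 22 mm, 50 mm long between two black square flanges (30 x 30 mm, at 25 to 31 mm either way). Toward +y the round steel shank, 11 mm thick, from 31 mm to the tip at 136 mm; toward -y the head, 22 mm thick, to 57 mm. Lying on its flanges its axis is 15 mm up.
- drift_tip (a point): centre of the flat tip of the drift's shank, 136 mm from the drift's origin
- mat: Black rubber mat, fixed, 160 mm (x) by 300 mm (y), 10 mm thick, the drift's place; origin under its centre
- tray: Open wooden tray, fixed, 210 mm (x) by 140 mm (y) outside, walls 5 mm thick and 22 mm high, floor 5 mm thick; origin under its centre
- small_chisel: Rusty chisel without a handle, 152 mm long, 21 mm thick, lying behind the mat; to be left alone
- cup: Blue-grey enamel cup, 78 mm tall; to be left alone
- wedge: Hardwood wedge, 120 mm long; to be left alone
- tin: Tin can, 72 mm wide, 80 mm tall; to be left alone
Mind the look-alikes: they are no part of the job. What is shaped like the drift but purple is not meant.

How it is judged:
By the outcome, as a careful person would: the job done as asked, in the order asked, and still so for the second after the job is handed in, with the robot touching nothing.
Of pin0, pin1, pin2 only 2 to 3 are there at a start; the rules pass over those that are not, and their reading is None.
At some moment in a run one of drift may be knocked a few centimetres aside while the robot is not near it.
Once in a run the grip may slacken for a moment while it holds something.
It also fails if it takes over 210 s, if anything falls off the work surface, if the arm or the gripper's body presses on something with over 40 N, if the wrist force passes 120 N, or if a joint passes its speed limit or range.

## Robot

A 6-joint arm with a two-finger parallel gripper is mounted at the origin on the work surface; the furniture and walls round the work are solid. World frame = base frame: x ahead of the robot, y to its left, z up, the work surface at z = 0. Lengths are in m, angles in degrees, forces in N, time in s.
With the tool pointing down it reaches from about 0.4 to 0.825 m from the base axis. Payload 7 kg.
Tool frame: the origin (TCP) lies between the finger pads; the fingertips stand 22 mm ahead of it and the grasp point (between the pads) lies 3 mm ahead of it; z points along the fingers, y is the line along which they close (so a half turn about z gives the same grasp; the last joint's range is limited). The gripper opens to 88 mm and grips with 3 to 60 N. Pads are 19 mm wide; open, the fingers measure 130 mm over their backs; the gripper's body (78 mm by 193 mm) begins 47 mm behind the grasp point.
Start: joints at [-47.091, 20.546, 0.682, 0, -70.136, -16.507], TCP at [0.3, -0.605, 0.249] pointing down, gripper open.
Joint ranges: [-176.03, 176.03], [-82.01, 121.73], [-58.28, 71.71], [-173.87, 95.51], [-174.79, -0.11], [-173.66, 173.66]. Speed limits (degrees/s): [136.94, 136.94, 172.46, 180, 180, 180].

## Interface

Orientations are given as [roll, pitch, yaw] about the fixed x, y, z axes, in that order (R = Rz(yaw) Ry(pitch) Rx(roll)).
In Python, from plant import ctrl gives the robot as it stands.
- The arm moves only by the tool apply_moves, never from a script. Its argument "targets" is a list of rows, each an object with "travel": the shift along the tool's x, y, z in mm, a list of three; "roll": the turn about the tool's z in degrees; "jaw": the finger opening in mm, from 0 to 87.6. In form: [{"travel": [tx, ty, tz], "roll": roll, "jaw": jaw}, ...]. A call has 1 to 10 rows; each row shifts and turns the commanded pose from where the row before left it, along the tool's axes as they then stand; what a row does not reach is not made up. A row lasts 1/10 s, in which the tool goes at most 50 mm and 8.59 degrees, less where a joint would pass 70% of its speed; a pose out of reach is approached as far as the arm can. A call with a gripper value outside its range is refused whole. The fingers move at their own pace and stop on an object; the grip force is fixed at half the most. Time passes only in rows, so rows that do not move let the fingers close. It gives the time, the measured TCP pose, the force, the opening and the grip force at its end, in the units of the state.
- ctrl.get_obs(): the state, without advancing time (a new reading comes with each control period).
- ctrl.snapshot(name): name is "side" or "top"; returns the picture (384x512x3 uint8, red, green, blue); there is no depth.
- ctrl.calibration(name): a dict with "K" (3x3 intrinsics, pixels), "extrinsics" (4x4, takes a point from camera to world coordinates). Camera axes: x right, y down, z forward; pixel columns grow to the right and rows downward; lengths in m; the calibration is good to about 2 mm. A picture is of the moment at which its call begins. calibration takes no time and is no camera call.
- ctrl.close_job(): hands the job in; it is judged then, once.
The state is a dict: "clock": time; "joint_pos": joint angles; "qvel": joint speeds; "tau": joint torques, N m; "tool_pos": TCP position; "orientation": TCP orientation; "force": force on the tool from outside, world axes, zero at the start; "moment": the same for the moment, N m; "opening": finger opening in m; "gripper_force": force on a finger pad.
Only numpy, scipy, OpenCV 4.12 (cv2) and the standard library are available. Lean on these libraries where they do the work, as an engineer would, in place of code of your own. Each camera call takes 0.05 s, during which the arm holds its last target. There are 200 camera calls.

## Working session

There is one attempt and no reset: what is moved stays moved. The work goes in short steps, Python scripts to look and compute and a tool call to move; the robot and the scene stay as the last step left them, time stands still between calls to the robot, and variables do not carry over. Pictures are saved under pics/ and viewed, at most 14 in all, crops included, and the job is handed in when it is done.

Besides the shell and the picture viewer there is one more tool, called after "Call:" by a JSON object that holds its "op" and its "data", one argument or row to a line. apply_moves: Moves the arm, as the interface text tells. Its arguments: {"type":"object","properties":{"targets":{"type":"array","items":{"type":"object","properties":{"travel":{"type":"array","items":{"type":"number"}},"roll":{"type":"number"},"jaw":{"type":"number"}}}}},"required":["targets"]}

```bash
ls; mkdir -p pics
python3 - <<'E'
from plant import ctrl
import cv2,numpy as np
np.set_printoptions(precision=4,suppress=True)
print(ctrl.get_obs())
for n in ("side","top"):
    im=ctrl.snapshot(n); cv2.imwrite(f"pics/{n}0.png",cv2.resize(im[:,:,::-1],(800,600),interpolation=cv2.INTER_CUBIC)); np.save(f"pics/{n}0.npy",im)
    c=ctrl.calibration(n); print(n,c["K"],c["extrinsics"])
E
```

```text
pics
{'clock': 0.0, 'joint_pos': array([-47.0927,  20.5937,   0.6328,  -0.0211, -70.135 , -16.5065]), 'qvel': array([-0.0483, -0.0276,  0.111 , -0.0284,  0.0048,  0.0112]), 'tau': array([ -0.0004, -58.2718,  29.3047,   6.9968,   0.0068,  -0.0001]), 'tool_pos': array([ 0.2999, -0.6042,  0.2476]), 'orientation': array([ 179.9024,   -0.0082, -153.6065]), 'force': array([-0.0086,  0.7099, -1.4384]), 'moment': array([-0.0354, -0.0193, -0.0022]), 'gripper_force': 0.0, 'opening': 0.08753289533541685}
side [[372.1111   0.     257.8692]
 [  0.     372.1111 190.217 ]
 [  0.       0.       1.    ]] [[ 0.9646 -0.1452  0.2202  0.2607]
 [-0.2637 -0.5433  0.7971 -0.9859]
 [ 0.0039 -0.8269 -0.5623  0.7858]
 [ 0.      0.      0.      1.    ]]
top [[494.076    0.     248.0666]
 [  0.     494.076  191.4167]
 [  0.       0.       1.    ]] [[-0.013  -0.9977  0.0664  0.4112]
 [-0.9999  0.0123 -0.0106 -0.0206]
 [ 0.0097 -0.0665 -0.9977  1.4725]
 [ 0.      0.      0.      1.    ]]
```

View pics/top0.png

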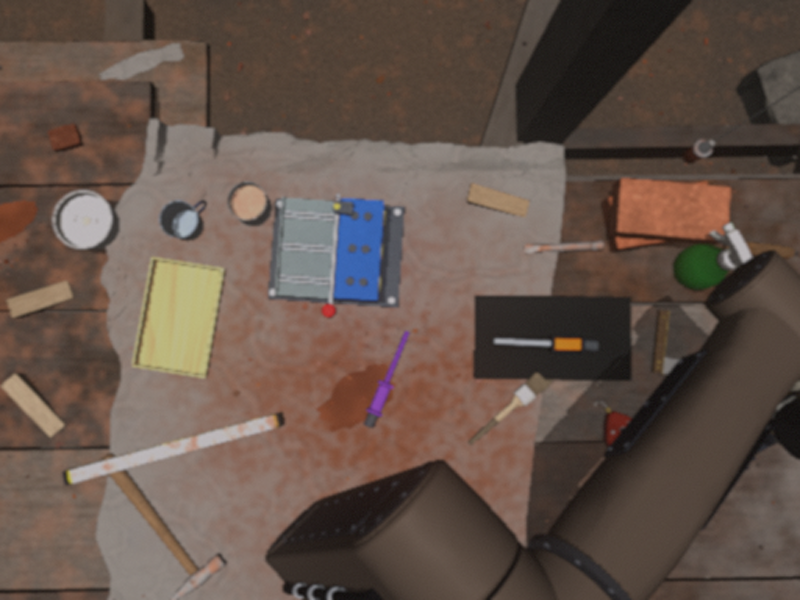

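View pics/side0.png

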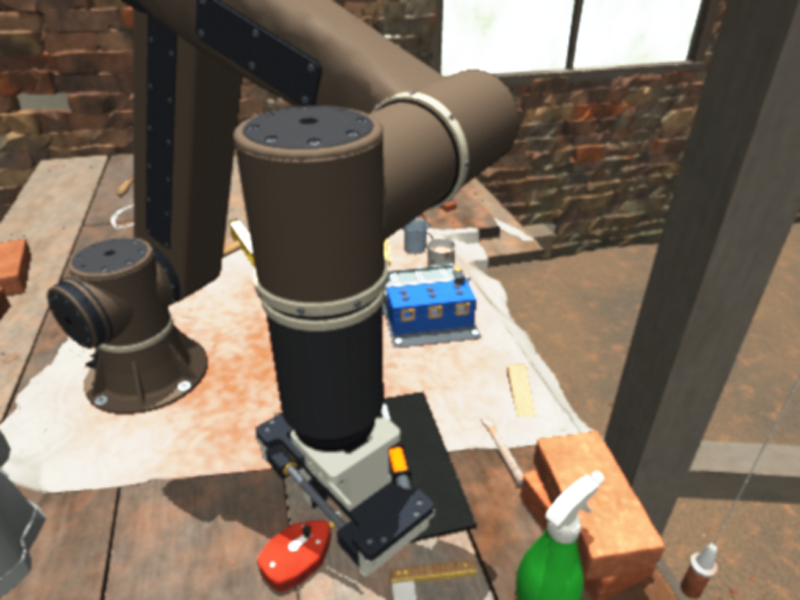

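Top view: the block is at about (337,250) with its knob (red) at (329,310). The orange drift is on the mat at (568,344), and the purple look-alike is at (380,395). The tray is at (180,318). In the side view the bore mouths are near (408,312), (436,311) and (463,309). Next I'll measure these and take confirming crops.

```bash
cat > h.py <<'E'
import cv2,numpy as np
from plant import ctrl
np.set_printoptions(precision=4,suppress=True)
def snap(n,f=None):
    im=ctrl.snapshot(n)
    if f: np.save(f"pics/{f}.npy",im)
    return im
def ray(n,uv):
    c=ctrl.calibration(n);E=c["extrinsics"];d=E[:3,:3]@np.linalg.inv(c["K"])@[uv[0],uv[1],1.]
    return E[:3,3],d
def plane(n,uv,z):
    o,d=ray(n,uv);return o+d*(z-o[2])/d[2]
def proj(n,p):
    c=ctrl.calibration(n);E=c["extrinsics"];q=c["K"]@(E[:3,:3].T@(np.array(p)-E[:3,3]));return q[:2]/q[2]
def mask(im,lo,hi,box=None):
    h=cv2.cvtColor(im,cv2.COLOR_RGB2HSV);m=cv2.inRange(h,lo,hi)
    if box:
        k=np.zeros_like(m);u0,v0,u1,v1=box;k[v0:v1,u0:u1]=255;m&=k
    return m
def blobs(m,amin=15):
    cs,_=cv2.findContours(m,cv2.RETR_EXTERNAL,cv2.CHAIN_APPROX_NONE)
    return sorted([c for c in cs if cv2.contourArea(c)>=amin],key=cv2.contourArea,reverse=True)
def cen(c):
    m=cv2.moments(c);return np.array([m["m10"],m["m01"]])/m["m00"]
def crop(im,box,s,f):
    u0,v0,u1,v1=box;cv2.imwrite(f"pics/{f}.png",cv2.resize(im[v0:v1,u0:u1,::-1],None,fx=s,fy=s,interpolation=cv2.INTER_CUBIC))
BLUE=((105,120,50),(125,255,255));ORANGE=((8,170,150),(20,255,255));RED=((0,150,100),(6,255,255));YEL=((22,60,120),(35,255,255))
def rect(n,c,z):
    r=cv2.minAreaRect(c);p=np.array([plane(n,q,z) for q in cv2.boxPoints(r)])
    ls=[(np.linalg.norm(p[i]-p[(i+1)%4]),np.degrees(np.arctan2(*(p[(i+1)%4]-p[i])[1::-1]))) for i in (0,1)]
    return p.mean(0),ls
E
python3 - <<'E'
from h import *
t=np.load("pics/top0.npy");s=np.load("pics/side0.npy")
for nm,rg,z,box in (("blue",BLUE,.083,(160,110,270,210)),("orange",ORANGE,.036,(300,180,420,260)),("red",RED,.122,(180,180,240,220)),("tray",YEL,.022,(70,150,160,250))):
    b=blobs(mask(t,*rg,box))
    for c in b[:2]: print(nm,cv2.contourArea(c),cen(c),rect("top",c,z))
# black mat, bolts, drift steel
h=cv2.cvtColor(t,cv2.COLOR_RGB2HSV)
m=mask(t,(0,0,0),(179,255,40),(290,180,420,250));c=blobs(m)[0];print("mat",cen(c),rect("top",c,.01))
a=cv2.resize(t[110:215,165:275,::-1],(440,420),interpolation=cv2.INTER_CUBIC)
b=cv2.resize(s[165:225,240:320,::-1],(560,420),interpolation=cv2.INTER_CUBIC)
cv2.imwrite("pics/c1.png",cv2.resize(np.hstack([a,b]),(800,336)))
crop(t,(290,180,420,250),6,"c2")
E
```

```text
blue 1596.5 [229.8139 161.2561] (array([0.5947, 0.0154, 0.083 ]), [(np.float64(0.18401645533845284), np.float64(-4.554163668266116)), (np.float64(0.07957024667342241), np.float64(-94.76722416028623))])
orange 85.5 [363.2105 219.9844] (array([ 0.4192, -0.3706,  0.036 ]), [(np.float64(0.04376088662003745), np.float64(-90.73802781848651)), (np.float64(0.01743326289193664), np.float64(178.3031683722654))])
red 44.0 [209.75 198.5 ] (array([0.4829, 0.0694, 0.122 ]), [(np.float64(0.021874308402153635), np.float64(-90.71319402192348)), (np.float64(0.019170298724674503), np.float64(179.51631999079672))])
tray 3305.0 [113.6254 202.7973] (array([0.4801, 0.3586, 0.022 ]), [(np.float64(0.20984593301812582), np.float64(-9.336403824004526)), (np.float64(0.14245976067253258), np.float64(-100.55081352507722))])
mat [376.4122 216.7575] (array([ 0.4297, -0.3966,  0.01  ]), [(np.float64(0.19677453864799924), np.float64(-90.70866294614466)), (np.float64(0.1511166339809233), np.float64(178.05505020893597))])
```

View pics/c1.png

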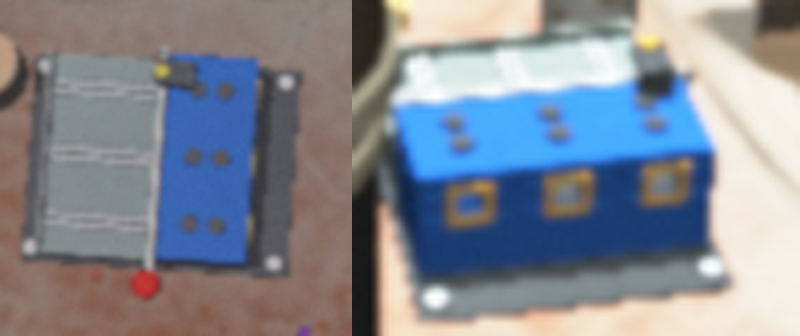

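View pics/c2.png

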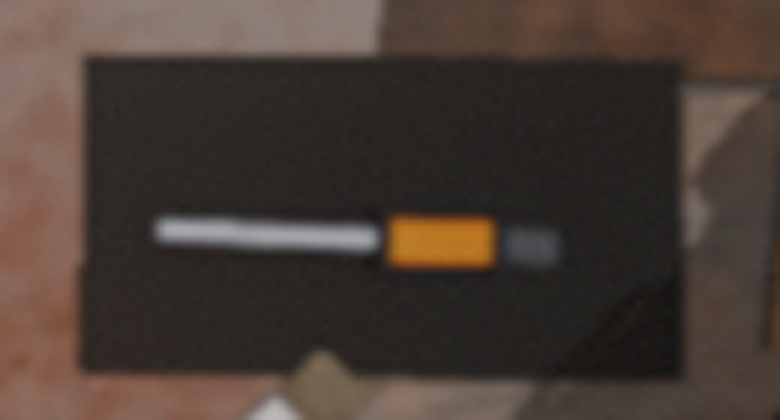

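The crops show brass mouths at crop positions (470,203), (569,193) and (667,185). The left one, bore0 nearest the knob, is blue inside and so empty. The middle and right ones show grey pin ends, so pin1 and pin2 are there.

Drift candidates are the purple one at about (243,253) in raw top pixels and the orange one at (363,220). The orange one on the mat fits the description, and the crop confirms it: steel shank toward image left (+y), head to the right.

Run:
```python
from h import *
t=np.load("pics/top0.npy");s=np.load("pics/side0.npy")
yaw=np.radians(-4.65);C=np.array([.5947,.0154,0]);R=np.array([[np.cos(yaw),-np.sin(yaw),0],[np.sin(yaw),np.cos(yaw),0],[0,0,1]])
loc=lambda p:R.T@(p-C)*1000
g=cv2.cvtColor(t,cv2.COLOR_RGB2GRAY)
deck=g[125:190,178:212];print(np.percentile(deck,[10,50,80,90,95,99]))
m=((g>np.percentile(deck,50)+18)*255).astype(np.uint8);k=np.zeros_like(m);k[125:190,178:209]=255
for c in blobs(m&k,6): 
    print("rail",cv2.contourArea(c),cen(c),loc(plane("top",cen(c),.054)))
# brass
m=mask(s,(10,90,60),(28,255,255),(250,180,310,215))
m=cv2.dilate(m,np.ones((2,2),np.uint8))
for c in blobs(m,4):
    (u,v,w,h)=cv2.boundingRect(c);print("brass",cv2.contourArea(c),u,v,w,h, s[v+h//2,u+w//2])
for x in(-60,0,60): print(proj("side",R@[x/1e3,-.04,.06]+C),proj("top",R@[x/1e3,.097,.054]+C))
# blue edges: per column/row extents
b=blobs(mask(t,*BLUE,(160,110,270,210)))[0]
r=cv2.boxPoints(cv2.minAreaRect(b));print("corners",np.array([loc(plane("top",q,.083)) for q in r]))
# drift: shank bright
m=mask(t,(0,0,110),(179,70,255),(305,205,360,230));c=blobs(m)[0];vx=cv2.fitLine(c,cv2.DIST_L2,0,.01,.01).ravel();print("shank",rect("top",c,.03),cen(c))
o=blobs(mask(t,*ORANGE,(300,180,420,260)))[0]
print("orange",plane("top",cen(o),.034),"shank c",plane("top",cen(c),.0285))
```

```text
[125. 138. 142. 150. 154. 157.]
brass 17.0 258 198 8 8 [ 87 100 136]
brass 9.5 275 201 8 3 [128 108  79]
brass 9.5 279 196 5 4 [114  96  66]
brass 8.5 292 199 8 3 [132 110  82]
brass 5.5 297 194 4 3 [132 108  75]
[258.9814 200.9853] [194.8989 179.1728]
[276.566 199.103] [196.4633 158.5225]
[293.8906 197.2484] [198.0191 137.9882]
corners [[-91.8929  39.4427  83.    ]
 [ 92.1233  39.7505  83.    ]
 [ 91.9605 -39.8196  83.    ]
 [-92.1061 -39.4284  83.    ]]
shank (array([ 0.4245, -0.2858,  0.03  ]), [(np.float64(0.009615490933229425), np.float64(-4.139727829219122)), (np.float64(0.10558776325304754), np.float64(-93.59357135564368))]) [334.2125 218.5979]
orange [ 0.4193 -0.3703  0.034 ] shank c [ 0.4245 -0.2867  0.0285]
```

Run:
```python
from h import *
t=np.load("pics/top0.npy").astype(float);s=np.load("pics/side0.npy").astype(float)
yaw=np.radians(-4.65);C=np.array([.5947,.0154,0]);R=np.array([[np.cos(yaw),-np.sin(yaw),0],[np.sin(yaw),np.cos(yaw),0],[0,0,1]])
loc=lambda p:R.T@(p-C)*1000
# brass: weight = R-B excess
w=np.clip(s[...,0]-s[...,2],0,None)
for x in(-60,0,60):
    u,v=proj("side",R@[x/1e3,-.04,.06]+C)
    u0,v0=int(u)-7,int(v)-7
    p=w[v0:v0+17,u0:u0+19]; p=np.where(p>10,p,0); yy,xx=np.nonzero(p); print("brass",(u,v),"bbox",xx.min()+u0,xx.max()+u0,yy.min()+v0,yy.max()+v0,"cent",(p.sum(0)@np.arange(u0,u0+19)/p.sum()).round(2),(p.sum(1)@np.arange(v0,v0+17)/p.sum()).round(2))
# rails: column profile (brightness along rows), averaged following yaw
g=t.mean(2)
for x in(-60,0,60):
    prof=[]
    for dx in np.arange(-20,20.1,1):
        vals=[]
        for y in np.arange(65,130,3):
            u,v=proj("top",R@[(x+dx)/1e3,y/1e3,.0535]+C)
            vals.append(cv2.getRectSubPix(g.astype(np.float32),(1,1),(u,v))[0,0])
        prof.append(np.mean(vals))
    prof=np.array(prof);w2=np.clip(prof-np.median(prof)-3,0,None);print("rail",x,(w2@np.arange(-20,20.1,1)/w2.sum()).round(2),prof.round()[::2])
# side-view blue silhouette vs predicted corners
for q in([-92,-40,83],[92,-40,83],[-92,40,83],[92,40,83],[92,-40,25]): print(q,proj("side",R@(np.array(q)/1e3)+C))
c=blobs(mask(s.astype(np.uint8),*BLUE,(240,160,320,225)))[0];print(cv2.approxPolyDP(c,2,True).reshape(-1,2).tolist())
```

```text
brass (np.float64(258.98142292685833), np.float64(200.98534136454387)) bbox 257 265 197 205 cent 261.27 200.51
brass (np.float64(276.5660075920153), np.float64(199.10296295330565)) bbox 275 282 195 203 cent 278.53 198.69
brass (np.float64(293.8905997631012), np.float64(197.24841597893348)) bbox 292 304 194 206 cent 296.39 197.57
rail -60 1.6 [138. 138. 138. 138. 137. 136. 137. 141. 149. 151. 145. 143. 148. 151.
 145. 139. 136. 137. 137. 137. 137.]
rail 0 1.95 [136. 136. 136. 137. 136. 135. 135. 140. 149. 151. 143. 141. 146. 152.
 147. 140. 136. 136. 136. 137. 137.]
rail 60 2.32 [139. 139. 139. 139. 139. 138. 138. 142. 149. 150. 146. 145. 151. 153.
 147. 142. 139. 140. 140. 140. 140.]
[-92, -40, 83] [249.4331 196.3253]
[92, -40, 83] [303.5204 190.665 ]
[-92, 40, 83] [245.5826 183.1996]
[92, 40, 83] [297.0776 178.1041]
[92, -40, 25] [302.2929 204.5834]
[[248, 184], [252, 213], [302, 208], [303, 190], [252, 196]]
```

Call:
{"op": "apply_moves", "data": {
  "targets": [
    {"travel": [0, 0, 0], "roll": -8.5, "jaw": 87},
    {"travel": [0, 0, 0], "roll": -8.5, "jaw": 87},
    {"travel": [0, 0, 0], "roll": -8.5, "jaw": 87},
    {"travel": [0, 0, 0], "roll": -8.5, "jaw": 87},
    {"travel": [0, 0, 0], "roll": -8.5, "jaw": 87},
    {"travel": [0, 0, 0], "roll": -8.5, "jaw": 87},
    {"travel": [0, 0, 0], "roll": -8.0, "jaw": 87},
    {"travel": [0, 0, 0], "roll": 0, "jaw": 87}
  ]
}}

```text
clock: 0.9
tool_pos: [0.3, -0.6044, 0.248]
orientation: [180.0, 0.0, -94.5]
force: [0.5, 0.4, 0.1]
opening: 0.0873
gripper_force: 0.0
```

Call:
{"op": "apply_moves", "data": {
  "targets": [
    {"travel": [-45, -8, 0], "roll": 0, "jaw": 87},
    {"travel": [-45, -8, 0], "roll": 0, "jaw": 87},
    {"travel": [-45, -8, 0], "roll": 0, "jaw": 87},
    {"travel": [-45, -8, 0], "roll": 0, "jaw": 87},
    {"travel": [-45, -8, 0], "roll": 0, "jaw": 87},
    {"travel": [-45, -8, 0], "roll": 0, "jaw": 87},
    {"travel": [-45, -8, 0], "roll": 0, "jaw": 87},
    {"travel": [-45, -8, 0], "roll": 0, "jaw": 87},
    {"travel": [-45, -8, 0], "roll": 0, "jaw": 87},
    {"travel": [-45, -8, 0], "roll": 0, "jaw": 87}
  ]
}}

```text
clock: 1.9
tool_pos: [0.4159, -0.1607, 0.2487]
orientation: [-180.0, 0.0, -94.9]
force: [1.2, 0.5, -0.2]
opening: 0.0872
gripper_force: 0.0
```

```bash
cat >> h.py <<'E'
YAW=np.radians(-4.65);C=np.array([.5967,.0155,0]);R=np.array([[np.cos(YAW),-np.sin(YAW),0],[np.sin(YAW),np.cos(YAW),0],[0,0,1]])
B=lambda x,y,z:R@(np.array([x,y,z])/1e3)+C      # block mm -> world
loc=lambda p:R.T@(np.array(p)-C)*1000
from scipy.spatial.transform import Rotation as Ro
def go(target):
    o=ctrl.get_obs();d=Ro.from_euler("xyz",o["orientation"],degrees=True).inv().apply((np.array(target)-o["tool_pos"])*1000)
    print("pos",o["tool_pos"],"ori",o["orientation"],"open",o["opening"],"F",o["force"],"t",o["clock"],"blockframe",loc(o["tool_pos"]));print("travel",d.round(1))
E
python3 -c "
from h import *
go(B(-117,44.5,200))"
```

```text
pos [ 0.4159 -0.1607  0.2487] ori [-179.9681    0.0087  -94.8839] open 0.08720315804618657 F [ 1.206   0.5472 -0.1976] t 1.9 blockframe [-165.9497 -190.2602  248.7301]
travel [-235.   -48.    48.8]
```

Call:
{"op": "apply_moves", "data": {
  "targets": [
    {"travel": [-47, -9.6, 10], "roll": 0, "jaw": 87},
    {"travel": [-47, -9.6, 10], "roll": 0, "jaw": 87},
    {"travel": [-47, -9.6, 10], "roll": 0, "jaw": 87},
    {"travel": [-47, -9.6, 10], "roll": 0, "jaw": 87},
    {"travel": [-47, -9.6, 9], "roll": 0, "jaw": 87},
    {"travel": [0, 0, 0], "roll": 0, "jaw": 87},
    {"travel": [0, 0, 0], "roll": 0, "jaw": 87}
  ]
}}

```text
clock: 2.6
tool_pos: [0.4824, 0.0689, 0.1989]
orientation: [179.9, -0.0, -94.7]
force: [-0.3, -1.0, 0.7]
opening: 0.0869
gripper_force: 0.0
```

```bash
python3 -c "
from h import *
go(B(-117,44.5,113))"
```

```text
pos [0.4824 0.0689 0.1989] ori [179.9241  -0.0467 -94.6689] open 0.08694206612697707 F [-0.3272 -0.9558  0.6597] t 2.6 blockframe [-118.277    43.9143  198.9406]
travel [-0.7 -1.4 85.9]
```

Descend around the knob, then close.

Call:
{"op": "apply_moves", "data": {
  "targets": [
    {"travel": [0, 0, 20], "roll": 0, "jaw": 87},
    {"travel": [0, 0, 20], "roll": 0, "jaw": 87},
    {"travel": [0, 0, 20], "roll": 0, "jaw": 87},
    {"travel": [0, 0, 15], "roll": 0, "jaw": 87},
    {"travel": [0, 0, 11], "roll": 0, "jaw": 87},
    {"travel": [0, 0, 0], "roll": 0, "jaw": 20},
    {"travel": [0, 0, 0], "roll": 0, "jaw": 20},
    {"travel": [0, 0, 0], "roll": 0, "jaw": 20},
    {"travel": [0, 0, 0], "roll": 0, "jaw": 20},
    {"travel": [0, 0, 0], "roll": 0, "jaw": 20}
  ]
}}

```text
clock: 3.6
tool_pos: [0.4829, 0.0681, 0.1141]
orientation: [-180.0, 0.0, -94.6]
force: [0.2, -0.1, -0.2]
opening: 0.0523
gripper_force: 0.0
```

Call:
{"op": "apply_moves", "data": {
  "targets": [
    {"travel": [0, 0, 0], "roll": 0, "jaw": 20},
    {"travel": [0, 0, 0], "roll": 0, "jaw": 20},
    {"travel": [0, 0, 0], "roll": 0, "jaw": 20},
    {"travel": [0, 0, 0], "roll": 0, "jaw": 20}
  ]
}}

```text
clock: 4.0
tool_pos: [0.4832, 0.068, 0.1137]
orientation: [-179.9, 0.0, -94.6]
force: [3.3, -0.3, -0.8]
opening: 0.0249
gripper_force: 30.0
```

```bash
python3 -c "
from h import *
go(B(-117,44.5,113))"
```

```text
pos [0.4832 0.068  0.1137] ori [-179.9442    0.0088  -94.5832] open 0.02489293050454334 F [ 3.2658 -0.2622 -0.7745] t 4.0 blockframe [-117.4021   43.1616  113.6713]
travel [-1.3 -0.4  0.7]
```

Call:
{"op": "apply_moves", "data": {
  "targets": [
    {"travel": [0, 4, 0], "roll": 0, "jaw": 20},
    {"travel": [0, 4, 0], "roll": 0, "jaw": 20},
    {"travel": [0, 4, 0], "roll": 0, "jaw": 20},
    {"travel": [0, 4, 0], "roll": 0, "jaw": 20},
    {"travel": [0, 4, 0], "roll": 0, "jaw": 20},
    {"travel": [0, 4, 0], "roll": 0, "jaw": 20},
    {"travel": [0, 3, 0], "roll": 0, "jaw": 20},
    {"travel": [0, 3, 0], "roll": 0, "jaw": 20},
    {"travel": [0, 1, 0], "roll": 0, "jaw": 20},
    {"travel": [0, 0, 0], "roll": 0, "jaw": 20}
  ]
}}

```text
clock: 5.0
tool_pos: [0.4552, 0.0705, 0.1138]
orientation: [-179.6, 0.0, -94.5]
force: [25.3, -11.9, -18.9]
opening: 0.0246
gripper_force: 30.0
```

```bash
python3 -c "
from h import *
go(B(-147,44.5,113))"
```

```text
pos [0.4552 0.0705 0.1138] ori [-179.6445    0.0275  -94.5129] open 0.02459200922666487 F [ 25.2749 -11.882  -18.9035] t 5.0 blockframe [-145.4954   43.303   113.823 ]
travel [-1.2  1.5  0.8]
```

Call:
{"op": "apply_moves", "data": {
  "targets": [
    {"travel": [0, 1.5, 0], "roll": 0, "jaw": 20},
    {"travel": [0, 0, 0], "roll": 0, "jaw": 20},
    {"travel": [0, 0, 0], "roll": 0, "jaw": 20}
  ]
}}

```text
clock: 5.3
tool_pos: [0.4551, 0.0705, 0.1139]
orientation: [-179.5, 0.0, -94.5]
force: [34.0, -15.7, -26.2]
opening: 0.025
gripper_force: 30.0
```

```bash
python3 -c "
from h import *
go(B(-147,44.5,113))
t=snap('top');crop(t,(160,110,270,230),5,'k1')"
```

```text
pos [0.4551 0.0705 0.1139] ori [-179.5363    0.0325  -94.5071] open 0.02501499275698586 F [ 33.9882 -15.6851 -26.1856] t 5.3 blockframe [-145.6335   43.3569  113.8768]
travel [-1.1  1.4  0.9]
```

View pics/k1.png

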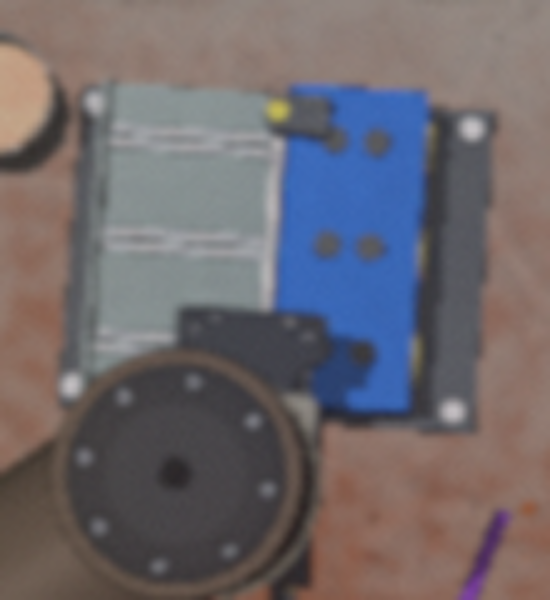

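The picture shows the gripper over the knob. The slide's far end has withdrawn behind the bridge (yellow dot at (278,110)), and the slide is hard against its stop. I'll relax the load, release and look.

Call:
{"op": "apply_moves", "data": {
  "targets": [
    {"travel": [0, -3, 0], "roll": 0, "jaw": 20},
    {"travel": [0, 0, 0], "roll": 0, "jaw": 20},
    {"travel": [0, 0, 0], "roll": 0, "jaw": 87},
    {"travel": [0, 0, 0], "roll": 0, "jaw": 87},
    {"travel": [0, 0, 0], "roll": 0, "jaw": 87},
    {"travel": [0, 0, 0], "roll": 0, "jaw": 87},
    {"travel": [0, 0, 0], "roll": 0, "jaw": 87},
    {"travel": [0, 0, 0], "roll": 0, "jaw": 87}
  ]
}}

```text
clock: 6.15
tool_pos: [0.4531, 0.0704, 0.1136]
orientation: [180.0, 0.0, -94.6]
force: [-0.2, -0.9, 0.2]
opening: 0.0673
gripper_force: 0.0
```

Call:
{"op": "apply_moves", "data": {
  "targets": [
    {"travel": [0, 0, -25], "roll": 0, "jaw": 87},
    {"travel": [0, 0, -35], "roll": 0, "jaw": 87},
    {"travel": [20, 0, -40], "roll": 0, "jaw": 87},
    {"travel": [45, 8, 0], "roll": 0, "jaw": 87},
    {"travel": [45, 8, 0], "roll": 0, "jaw": 87},
    {"travel": [45, 8, 0], "roll": 0, "jaw": 87},
    {"travel": [45, 8, 0], "roll": 0, "jaw": 87},
    {"travel": [20, 5, 0], "roll": 0, "jaw": 87},
    {"travel": [0, 0, 0], "roll": 0, "jaw": 87}
  ]
}}

```text
clock: 7.05
tool_pos: [0.3975, -0.1479, 0.2135]
orientation: [180.0, -0.0, -94.8]
force: [0.8, 0.6, 0.4]
opening: 0.087
gripper_force: 0.0
```

Run:
```python
from h import *
t=snap('top','t2')
for c in blobs(mask(t,*RED,(180,170,240,230)))[:2]: print("red",cv2.contourArea(c),cen(c),loc(plane("top",cen(c),.119)))
t0=np.load("pics/top0.npy")
for c in blobs(mask(t0,*RED,(180,170,240,230)))[:2]: print("red0",cv2.contourArea(c),cen(c),loc(plane("top",cen(c),.119)))
o=blobs(mask(t,*ORANGE,(300,180,420,260)))
for c in o: print("orange",cv2.contourArea(c),cen(c),plane("top",cen(c),.034))
m=mask(t,(0,0,110),(179,70,255),(305,195,360,240));c=blobs(m)[0];print("shank",rect("top",c,.03)[1],plane("top",cen(c),.0285))
p=plane("top",cen(c),.0285)-plane("top",cen(o[0]),.034);print("dir",np.degrees(np.arctan2(p[1],p[0])))
go([plane("top",cen(o[0]),.034)[0],plane("top",cen(o[0]),.034)[1],.2])
```

```text
red 46.0 [209.1522 209.5   ] [-147.887    44.8203  119.    ]
red0 44.0 [209.75 198.5 ] [-117.7116   45.3963  119.    ]
orange 83.5 [363.0399 219.984 ] [ 0.4193 -0.3698  0.034 ]
shank [(np.float64(0.02634601912243388), np.float64(-90.73915313696058)), (np.float64(0.008750594274717088), np.float64(178.45035804635802))] [ 0.4225 -0.3257  0.0285]
dir 85.80955389717138
pos [ 0.3981 -0.147   0.2136] ori [-179.9959    0.0061  -94.7587] open 0.08666310649229517 F [-0.2093 -0.5364  0.5598] t 7.1 blockframe [-184.7467 -178.0435  213.5775]
travel [220.3 -39.6  13.6]
```

Call:
{"op": "apply_moves", "data": {
  "targets": [
    {"travel": [44, -8, 0], "roll": -1, "jaw": 87},
    {"travel": [44, -8, 0], "roll": 0, "jaw": 87},
    {"travel": [44, -8, 0], "roll": 0, "jaw": 87},
    {"travel": [44, -8, 0], "roll": 0, "jaw": 87},
    {"travel": [44, -8, 0], "roll": 0, "jaw": 87},
    {"travel": [0, 0, 40], "roll": 0, "jaw": 87},
    {"travel": [0, 0, 40], "roll": 0, "jaw": 87},
    {"travel": [0, 0, 0], "roll": 0, "jaw": 87}
  ]
}}

```text
clock: 7.9
tool_pos: [0.4214, -0.366, 0.1283]
orientation: [179.5, 0.2, -93.7]
force: [-0.2, -0.2, -0.6]
opening: 0.0871
gripper_force: 0.0
```

```bash
python3 -c "
from h import *
go([.4193,-.3700,.0355])
t=snap('top');print([plane('top',cen(c),.034) for c in blobs(mask(t,*ORANGE,(280,180,420,260)),5)])"
```

```text
pos [ 0.4214 -0.366   0.1283] ori [179.4885   0.2463 -93.653 ] open 0.08714014025370849 F [-0.1932 -0.1788 -0.6078] t 7.9 blockframe [-143.8372 -394.4807  128.3323]
travel [ 4.5  1.  92.8]
[]
```

Call:
{"op": "apply_moves", "data": {
  "targets": [
    {"travel": [2, 0.5, 20], "roll": 0, "jaw": 87},
    {"travel": [2, 0.5, 20], "roll": 0, "jaw": 87},
    {"travel": [0, 0, 20], "roll": 0, "jaw": 87},
    {"travel": [0, 0, 12], "roll": 0, "jaw": 87},
    {"travel": [0, 0, 0], "roll": 0, "jaw": 87},
    {"travel": [0, 0, 0], "roll": 0, "jaw": 87}
  ]
}}

```text
clock: 8.55
tool_pos: [0.424, -0.3722, 0.063]
orientation: [-179.9, -0.1, -93.5]
force: [0.8, -0.0, 0.3]
opening: 0.087
gripper_force: 0.0
```

```bash
python3 -c "
from h import *
go([.4193,-.3700,.0355])"
```

```text
pos [ 0.424  -0.3722  0.063 ] ori [-179.9171   -0.0505  -93.5329] open 0.0869771403386983 F [ 0.8153 -0.0496  0.3082] t 8.55 blockframe [-140.7197 -400.4621   63.0107]
travel [-2.   4.8 27.5]
```

Call:
{"op": "apply_moves", "data": {
  "targets": [
    {"travel": [-1, 2.4, 9], "roll": 0, "jaw": 87},
    {"travel": [-1, 2.4, 9], "roll": 0, "jaw": 87},
    {"travel": [0, 0, 9], "roll": 0, "jaw": 87},
    {"travel": [0, 0, 0], "roll": 0, "jaw": 87},
    {"travel": [0, 0, 0], "roll": 0, "jaw": 87}
  ]
}}

```text
clock: 9.05
tool_pos: [0.4179, -0.3698, 0.0342]
orientation: [179.9, 0.0, -93.6]
force: [-0.8, 0.7, 0.4]
opening: 0.087
gripper_force: 0.0
```

```bash
python3 -c "
from h import *
go([.4193,-.3700,.0355])
t=snap('top');print([plane('top',cen(c),.034) for c in blobs(mask(t,*ORANGE,(280,180,420,260)),5)]);crop(snap('side'),(200,230,330,340),6,'g1')"
```

```text
pos [ 0.4179 -0.3698  0.0342] ori [179.9456   0.0116 -93.5977] open 0.08695923380646979 F [-0.8148  0.6599  0.4278] t 9.05 blockframe [-146.9644 -398.535    34.1646]
travel [ 0.1 -1.4 -1.3]
[]
```

View pics/g1.png

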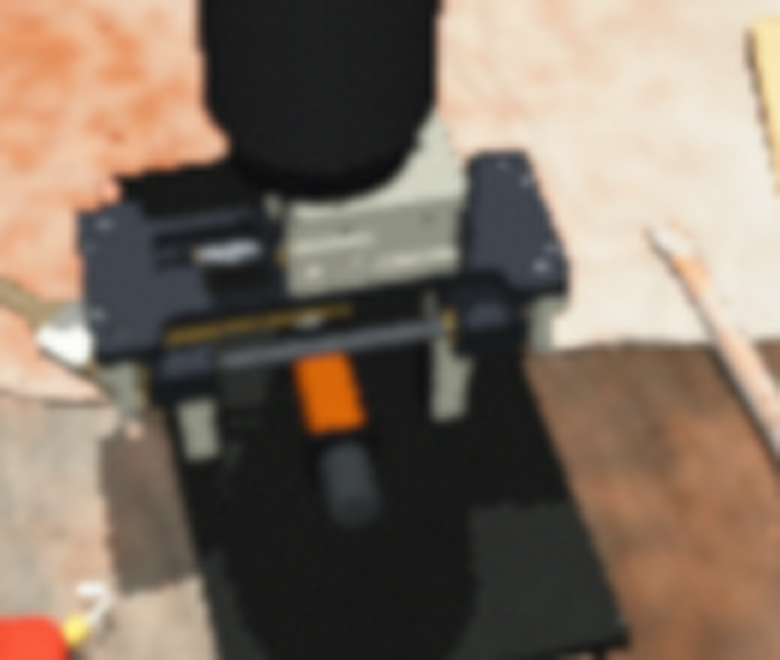

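The orange grip at (330,390) is centred between the open fingers, so I'll close.

Call:
{"op": "apply_moves", "data": {
  "targets": [
    {"travel": [0, -1, -1], "roll": 0, "jaw": 15},
    {"travel": [0, 0, 0], "roll": 0, "jaw": 15},
    {"travel": [0, 0, 0], "roll": 0, "jaw": 15},
    {"travel": [0, 0, 0], "roll": 0, "jaw": 15},
    {"travel": [0, 0, 0], "roll": 0, "jaw": 15},
    {"travel": [0, 0, 0], "roll": 0, "jaw": 15},
    {"travel": [0, 0, 0], "roll": 0, "jaw": 15},
    {"travel": [0, 0, 0], "roll": 0, "jaw": 15},
    {"travel": [0, 0, 0], "roll": 0, "jaw": 15},
    {"travel": [0, 0, 0], "roll": 0, "jaw": 15}
  ]
}}

```text
clock: 10.15
tool_pos: [0.4193, -0.3699, 0.0356]
orientation: [-180.0, -0.0, -93.6]
force: [0.5, -0.6, 0.1]
opening: 0.0222
gripper_force: 30.0
```

Call:
{"op": "apply_moves", "data": {
  "targets": [
    {"travel": [0, 0, -5], "roll": 0, "jaw": 15},
    {"travel": [0, 0, -15], "roll": 0, "jaw": 15},
    {"travel": [0, 0, -30], "roll": 0, "jaw": 15},
    {"travel": [0, 0, -40], "roll": 0, "jaw": 15},
    {"travel": [0, 0, -40], "roll": 0, "jaw": 15},
    {"travel": [0, 0, 0], "roll": 1, "jaw": 15},
    {"travel": [0, 0, 0], "roll": 0, "jaw": 15}
  ]
}}

```text
clock: 10.85
tool_pos: [0.4193, -0.3698, 0.1665]
orientation: [-179.9, -0.0, -94.6]
force: [-0.4, 0.2, -2.1]
opening: 0.0222
gripper_force: 30.0
```

```bash
python3 -c "
from h import *
go(B(60,-200,150))"
```

```text
pos [ 0.4193 -0.3698  0.1665] ori [-179.8744   -0.0133  -94.642 ] open 0.022161281523440143 F [-0.4248  0.1539 -2.0812] t 10.85 blockframe [-145.5986 -398.384   166.5496]
travel [-198.4 -205.6   17. ]
```

Call:
{"op": "apply_moves", "data": {
  "targets": [
    {"travel": [-31, -34, 8], "roll": 0, "jaw": 15},
    {"travel": [-31, -34, 8], "roll": 0, "jaw": 15},
    {"travel": [-31, -34, 8], "roll": 0, "jaw": 15},
    {"travel": [-31, -34, 8], "roll": 0, "jaw": 15},
    {"travel": [-31, -34, 8], "roll": 0, "jaw": 15},
    {"travel": [-28, -35, 8], "roll": 0, "jaw": 15},
    {"travel": [0, 0, 0], "roll": 0, "jaw": 15},
    {"travel": [0, 0, 0], "roll": 0, "jaw": 15},
    {"travel": [0, 0, 0], "roll": 0, "jaw": 15}
  ]
}}

```text
clock: 11.75
tool_pos: [0.6368, -0.204, 0.1161]
orientation: [179.8, 0.0, -94.6]
force: [-0.1, -0.1, -1.1]
opening: 0.0217
gripper_force: 30.0
```

Run:
```python
from h import *
go(B(60,-215,70.5))
t=snap('top','t3');s=snap('side','s3')
a=cv2.resize(t[100:200,180:330,::-1],(750,500),interpolation=cv2.INTER_CUBIC);cv2.imwrite("pics/d1.png",a)
crop(s,(230,160,350,250),6,"d2")
```

```text
pos [ 0.6368 -0.204   0.1161] ori [179.8352   0.0047 -94.6108] open 0.021715886231418364 F [-0.1469 -0.1073 -1.1378] t 11.75 blockframe [  57.7368 -215.5749  116.1123]
travel [-0.6 -2.4 45.6]
```

View pics/d1.png

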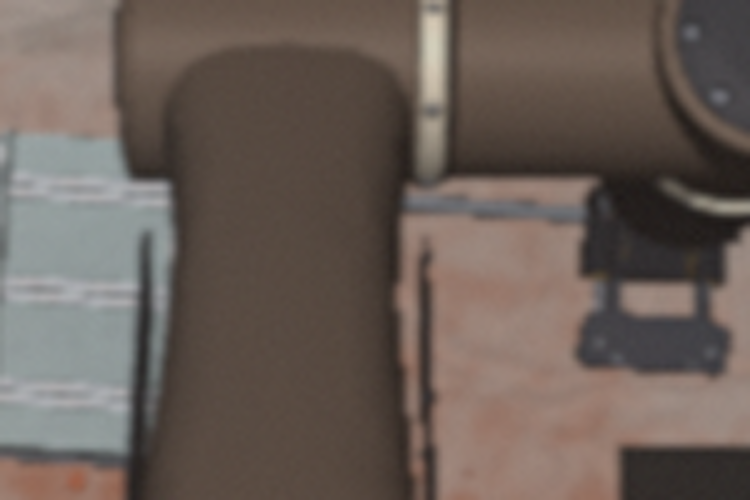

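View pics/d2.png

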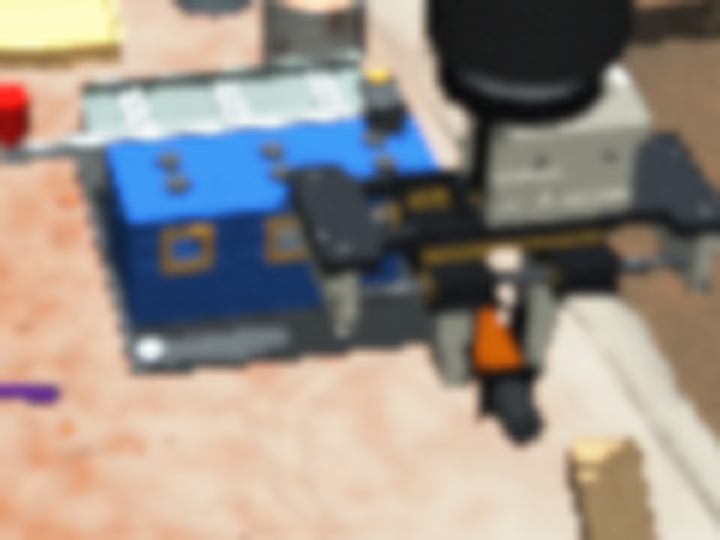

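The top crop shows the shank at crop rows about 203–213, columns 405–590. The side crop shows the drift held, with bores 0 and 1 at (187,248) and (290,240). Now I'll measure the shank centreline against the TCP to cancel the camera bias.

Run:
```python
from h import *
t=np.load("pics/t3.npy").astype(int)
P=[]
for u in range(263,293,2):
    col=t[134:150,u]; d=col[:,2]-col[:,0]  # blue-grey vs reddish cloth
    w=np.clip(d-np.median(d)-8,0,None)
    if w.sum()>0: P.append((u,134+w@np.arange(16)/w.sum(),w.sum()))
P=np.array(P);print(P[:,1].round(2),P[:,2])
W=np.array([loc(plane("top",p[:2],.1055)) for p in P]);k=np.polyfit(W[:,1],W[:,0],1);print("x at mid",W[:,:2].mean(0),"slope deg",np.degrees(k[0]))
print("block-frame x resid",np.std(W[:,0]-np.polyval(k,W[:,1])))
print(t[134:150,280])
```

```text
[140.01 139.73 140.33 139.39 139.84 139.97 140.49 140.51 140.61 140.31
 140.45 140.36 140.41 140.89 141.39] [40.  33.  42.  73.  75.  67.  64.  74.5 75.5 95.  93.  95.  77.  71.
 80.5]
x at mid [  58.149  -129.0418] slope deg -1.572683271150127
block-frame x resid 0.8420527442018401
[[ 54  45  39]
 [ 93  79  71]
 [136 115 105]
 [150 125 115]
 [149 125 113]
 [138 118 110]
 [119 111 113]
 [110 110 115]
 [101 100 104]
 [110  98  95]
 [141 119 110]
 [153 130 119]
 [154 132 121]
 [154 132 123]
 [152 132 122]
 [153 132 122]]
```

Call:
{"op": "apply_moves", "data": {
  "targets": [
    {"travel": [0, -1, 15], "roll": 0, "jaw": 15},
    {"travel": [0, -1, 15], "roll": 0, "jaw": 15},
    {"travel": [0, 0, 15], "roll": 0, "jaw": 15},
    {"travel": [0, 0, 0], "roll": 0, "jaw": 15},
    {"travel": [0, 0, 0], "roll": 0, "jaw": 15}
  ]
}}

```text
clock: 12.35
tool_pos: [0.6397, -0.2042, 0.0716]
orientation: [179.9, -0.0, -94.6]
force: [-0.3, -0.7, -0.6]
opening: 0.0219
gripper_force: 30.0
```

Run:
```python
from h import *
go(B(60,-190,70.5))
s=snap('side','s4');go(B(60,-190,70.5));crop(s,(255,170,355,245),8,"d3")
```

```text
pos [ 0.6397 -0.2042  0.0716] ori [179.8988  -0.0149 -94.5974] open 0.02193677611186504 F [-0.2935 -0.6871 -0.6499] t 12.35 blockframe [  60.6355 -215.4781   71.593 ]
travel [-25.5   0.6   1.1]
pos [ 0.6402 -0.2042  0.0724] ori [179.9821  -0.0155 -94.5882] open 0.02204578608444441 F [ 0.615   0.4636 -2.1962] t 12.4 blockframe [  61.2098 -215.4325   72.397 ]
travel [-25.4   1.2   1.9]
```

View pics/d3.png

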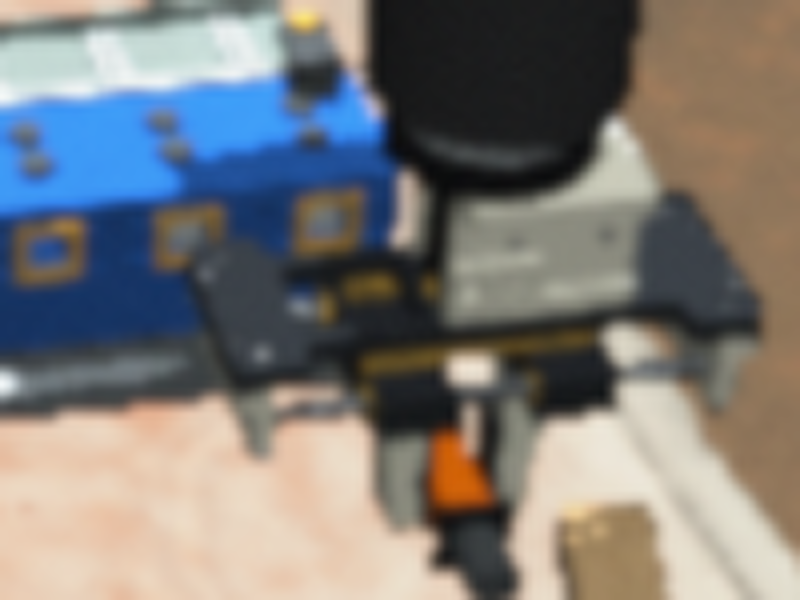

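The bore mouths show clearly at crop (50,250), (189,237) and (330,223). The orange grip's rear edge is centred at about (462,503). I'll compare these with their projections to get the side camera's bias.

Run:
```python
from h import *
s=np.load("pics/s4.npy").astype(int)
c8=lambda p:((np.array(p)-[255,170]+.5)*8-.5).round(0)
for y in(-25,-10,0): print(y,[c8(proj("side",B(60.9+x,-215.5+y,61.3+11))) for x in(-11,11)])
print("head end",[c8(proj("side",B(60.9+x,-215.5-57,61.3+z))) for x in (-11,11) for z in (-11,11)])
print("flange",[c8(proj("side",B(60.9+x,-215.5-31,61.3+15))) for x in(-15,15)])
for x in(-60,0,60): print("bore",c8(proj("side",B(x,-40,60))))
m=mask(s.astype(np.uint8),*((5,170,120),(20,255,255)),(295,210,330,245))
for v in range(222,236):
    xs=np.nonzero(m[v])[0]
    if len(xs): print(v,xs.min(),xs.max(),end="; ")
```

```text
-25 [array([440., 508.]), array([497., 501.])]
-10 [array([428., 482.]), array([485., 475.])]
0 [array([420., 465.]), array([476., 458.])]
head end [array([461., 612.]), array([466., 567.]), array([519., 605.]), array([525., 559.])]
flange [array([435., 512.]), array([514., 502.])]
bore [ 40. 251.]
bore [181. 235.]
bore [319. 221.]
224 310 311; 225 309 312; 226 309 312; 227 309 314; 228 309 314; 229 309 314; 230 309 315; 231 309 315; 232 309 315;
```

Run:
```python
from h import *
t=np.load("pics/t2.npy").astype(float)   # arm clear of block
g=t.mean(2);b=t[...,2]-t[...,0]
for z in(.083,.086):
  for p in((226.6,137.6),(235.2,138.2),(225,158.6),(233.8,159),(223.2,180),(232,180.2)):
    u0,v0=int(round(p[0]))-3,int(round(p[1]))-3
    w=b[v0:v0+7,u0:u0+7];w=np.clip(np.percentile(w,80)-20-w,0,None)
    q=(u0+w.sum(0)@np.arange(7)/w.sum(),v0+w.sum(1)@np.arange(7)/w.sum());print(z,np.round(q,2),loc(plane("top",q,z)).round(1))
# brass seen from top on -y face
w=np.clip(t[...,0]-t[...,2]-25,0,None)*(np.arange(512)[None,:]>243)*(np.arange(512)[None,:]<250)
for x in(-60,0,60):
    u,v=proj("top",B(x,-42,65));v0=int(v)-8;p=w[v0:v0+17,243:250];print("brass top",(u,v),v0+p.sum(1)@np.arange(17)/p.sum(),243+p.sum(0)@np.arange(7)/p.sum(),p.sum(1).round())
# rail slope: fit in two y bands
for x in(-60,0,60):
  for y0,y1 in((60,85),(110,138)):
    prof=[]
    for dx in np.arange(-15,15.1,1):
        prof.append(np.mean([cv2.getRectSubPix(g.astype(np.float32),(1,1),tuple(proj("top",B(x+dx,y,52))))[0,0] for y in np.arange(y0,y1,2.)]))
    prof=np.array(prof);w2=np.clip(prof-np.median(prof)-2,0,None);print("rail",x,y0,(w2@np.arange(-15,15.1,1)/w2.sum()).round(2))
```

```text
0.083 [226.09 137.08] [61.3 14.5 83. ]
0.083 [235.   138.05] [ 60.3 -10.9  83. ]
0.083 [225.06 158.46] [ 0.1 13.1 83. ]
0.083 [233.59 158.99] [  0.3 -11.1  83. ]
0.083 [223.6  179.42] [-59.6  12.9  83. ]
0.083 [232.14 180.04] [-59.7 -11.2  83. ]
0.086 [226.09 137.08] [60.7 14.4 86. ]
0.086 [235.   138.05] [ 59.7 -11.   86. ]
0.086 [225.06 158.46] [-0.3 12.9 86. ]
0.086 [233.59 158.99] [ -0.1 -11.2  86. ]
0.086 [223.6  179.42] [-59.8  12.8  86. ]
0.086 [232.14 180.04] [-59.9 -11.3  86. ]
brass top (np.float64(243.01817326658147), np.float64(181.46576251680318)) nan nan [0. 0. 0. 0. 0. 0. 0. 0. 0. 0. 0. 0. 0. 0. 0. 0. 0.]
brass top (np.float64(244.4572422862267), np.float64(160.66129338377542)) nan nan [0. 0. 0. 0. 0. 0. 0. 0. 0. 0. 0. 0. 0. 0. 0. 0. 0.]
brass top (np.float64(245.88816320305145), np.float64(139.97462051437785)) nan nan [0. 0. 0. 0. 0. 0. 0. 0. 0. 0. 0. 0. 0. 0. 0. 0. 0.]
rail -60 60 -0.26
rail -60 110 -1.32
rail 0 60 -0.32
rail 0 110 0.06
rail 60 60 0.97
rail 60 110 0.33<stdin>:12: RuntimeWarning: invalid value encountered in scalar divide
```

Call:
{"op": "apply_moves", "data": {
  "targets": [
    {"travel": [-8, 0.8, 1.3], "roll": 0, "jaw": 15},
    {"travel": [-12, 0, 0], "roll": 0, "jaw": 15},
    {"travel": [-10, 0, 0], "roll": 0, "jaw": 15},
    {"travel": [-4, 0, 0], "roll": 0, "jaw": 15},
    {"travel": [-3, 0, 0], "roll": 0, "jaw": 15},
    {"travel": [-3, 0, 0], "roll": 0, "jaw": 15},
    {"travel": [0, 0, 0], "roll": 0, "jaw": 15}
  ]
}}

```text
clock: 13.1
tool_pos: [0.6426, -0.1638, 0.0713]
orientation: [-180.0, 0.0, -94.6]
force: [-0.5, -0.9, -1.5]
opening: 0.0218
gripper_force: 30.0
```

Run:
```python
from h import *
go(B(60,-170,70.5))
s=snap('side','s5');t=snap('top','t5')
go(B(60,-170,70.5))
a=cv2.resize(s[175:220,270:330,::-1],(560,420),interpolation=cv2.INTER_CUBIC)
cv2.imwrite("pics/d4.png",a)
```

```text
pos [ 0.6426 -0.1638  0.0713] ori [-179.9936    0.0013  -94.5814] open 0.0217626880079871 F [-0.4892 -0.9419 -1.5279] t 13.1 blockframe [  60.3038 -175.0022   71.3305]
travel [-5.   0.3  0.8]
pos [ 0.6425 -0.1642  0.0712] ori [179.9968  -0.0022 -94.6025] open 0.02163616554756862 F [ 1.0207  0.4794 -1.9482] t 13.2 blockframe [  60.2273 -175.439    71.2468]
travel [-5.4  0.2  0.7]
```

View pics/d4.png

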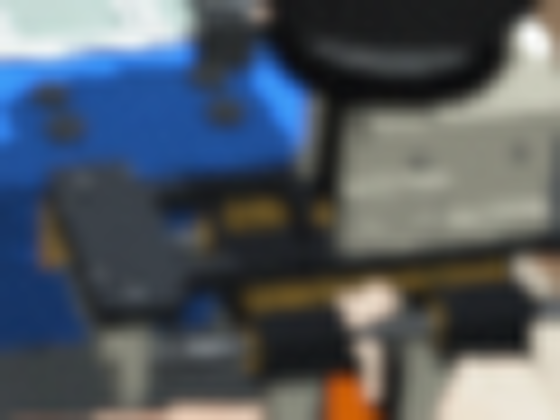

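The mouth is hidden behind the gripper, but there's no contact force with the tip at the face. I'll push slowly.

Call:
{"op": "apply_moves", "data": {
  "targets": [
    {"travel": [-2, 0, 0.4], "roll": 0, "jaw": 15},
    {"travel": [-2, 0, 0], "roll": 0, "jaw": 15},
    {"travel": [-2, 0, 0], "roll": 0, "jaw": 15},
    {"travel": [-2, 0, 0], "roll": 0, "jaw": 15},
    {"travel": [-2, 0, 0], "roll": 0, "jaw": 15}
  ]
}}

```text
clock: 13.7
tool_pos: [0.6429, -0.1554, 0.0709]
orientation: [180.0, -0.1, -94.6]
force: [-0.1, -6.6, -1.6]
opening: 0.0221
gripper_force: 30.0
```

Call:
{"op": "apply_moves", "data": {
  "targets": [
    {"travel": [-2, 0, 0], "roll": 0, "jaw": 15},
    {"travel": [-2, 0, 0], "roll": 0, "jaw": 15},
    {"travel": [-2, 0, 0], "roll": 0, "jaw": 15}
  ]
}}

```text
clock: 14.0
tool_pos: [0.6434, -0.1494, 0.0709]
orientation: [180.0, -0.1, -94.6]
force: [-0.4, -7.1, -1.2]
opening: 0.022
gripper_force: 30.0
```

Run:
```python
from h import *
go(B(60,-80,70.5))
```

```text
pos [ 0.6434 -0.1494  0.0709] ori [179.9587  -0.0753 -94.6227] open 0.022001391847426534 F [-0.3689 -7.1272 -1.1894] t 14.0 blockframe [  59.929  -160.5618   70.906 ]
travel [-80.6  -0.1   0.3]
```

Seven newtons and steady motion, so the pin is moving. I'll keep driving.

Call:
{"op": "apply_moves", "data": {
  "targets": [
    {"travel": [-4, 0, 0], "roll": 0, "jaw": 15},
    {"travel": [-4, 0, 0], "roll": 0, "jaw": 15},
    {"travel": [-4, 0, 0], "roll": 0, "jaw": 15},
    {"travel": [-4, 0, 0], "roll": 0, "jaw": 15},
    {"travel": [-4, 0, 0], "roll": 0, "jaw": 15},
    {"travel": [-4, 0, 0], "roll": 0, "jaw": 15},
    {"travel": [-4, 0, 0], "roll": 0, "jaw": 15},
    {"travel": [-4, 0, 0], "roll": 0, "jaw": 15},
    {"travel": [-4, 0, 0], "roll": 0, "jaw": 15},
    {"travel": [-4, 0, 0], "roll": 0, "jaw": 15}
  ]
}}

```text
clock: 15.0
tool_pos: [0.6467, -0.1089, 0.0708]
orientation: [180.0, -0.0, -94.6]
force: [-0.7, -0.0, -2.1]
opening: 0.0218
gripper_force: 30.0
```

Run:
```python
from h import *
go(B(60,-82,70.5))
```

```text
pos [ 0.6467 -0.1089  0.0708] ori [179.9661  -0.034  -94.6356] open 0.021824063194813427 F [-0.6768 -0.021  -2.0649] t 15.0 blockframe [  59.9129 -119.9634   70.7829]
travel [-38.   -0.1   0.3]
```

Call:
{"op": "apply_moves", "data": {
  "targets": [
    {"travel": [-4, 0, 0], "roll": 0, "jaw": 15},
    {"travel": [-4, 0, 0], "roll": 0, "jaw": 15},
    {"travel": [-4, 0, 0], "roll": 0, "jaw": 15},
    {"travel": [-4, 0, 0], "roll": 0, "jaw": 15},
    {"travel": [-4, 0, 0], "roll": 0, "jaw": 15},
    {"travel": [-4, 0, 0], "roll": 0, "jaw": 15},
    {"travel": [-4, 0, 0], "roll": 0, "jaw": 15},
    {"travel": [-4, 0, 0], "roll": 0, "jaw": 15},
    {"travel": [-3, 0, 0], "roll": 0, "jaw": 15},
    {"travel": [-3, 0, 0], "roll": 0, "jaw": 15}
  ]
}}

```text
clock: 16.0
tool_pos: [0.6501, -0.0702, 0.0708]
orientation: [180.0, -0.0, -94.6]
force: [0.3, -0.4, -1.9]
opening: 0.0222
gripper_force: 30.0
```

Run:
```python
from h import *
go(B(60,-215,70.5))
t=snap('top','t6');g=cv2.cvtColor(t,cv2.COLOR_RGB2GRAY)
crop(t,(165,110,275,210),5,"p2")
```

```text
pos [ 0.6501 -0.0702  0.0708] ori [179.9955  -0.0013 -94.5973] open 0.02219245969348721 F [ 0.3288 -0.3737 -1.8508] t 16.0 blockframe [ 60.131  -81.0708  70.836 ]
travel [133.9   0.3   0.3]
```

View pics/p2.png

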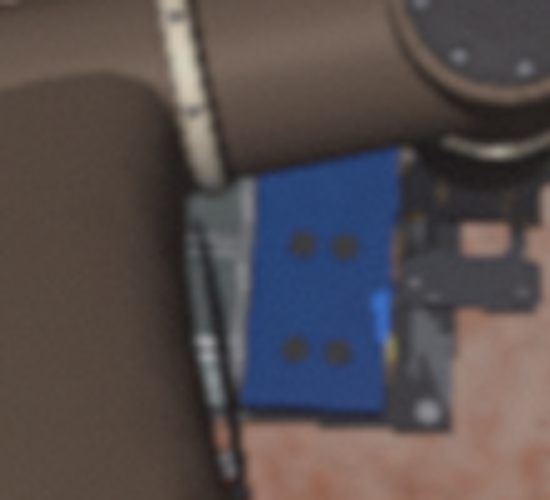

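The arm hides the deck, but the tip stood at about y = 55, past the keeper. I'll retract and shift to bore1.

Call:
{"op": "apply_moves", "data": {
  "targets": [
    {"travel": [15, 0, 0], "roll": 0, "jaw": 15},
    {"travel": [20, 0, 0], "roll": 0, "jaw": 15},
    {"travel": [20, 0, 0], "roll": 0, "jaw": 15},
    {"travel": [20, 0, 0], "roll": 0, "jaw": 15},
    {"travel": [20, 0, 0], "roll": 0, "jaw": 15},
    {"travel": [16, 0, 0], "roll": 0, "jaw": 15},
    {"travel": [0, 0, 0], "roll": 0, "jaw": 15}
  ]
}}

```text
clock: 16.75
tool_pos: [0.6407, -0.1834, 0.0707]
orientation: [180.0, -0.0, -94.7]
force: [-0.4, 0.6, -2.0]
opening: 0.0219
gripper_force: 30.0
```

Call:
{"op": "apply_moves", "data": {
  "targets": [
    {"travel": [0, 20, 0], "roll": 0, "jaw": 15},
    {"travel": [0, 20, 0], "roll": 0, "jaw": 15},
    {"travel": [0, 20, 0], "roll": 0, "jaw": 15},
    {"travel": [0, 0, 0], "roll": 0, "jaw": 15},
    {"travel": [0, 0, 0], "roll": 0, "jaw": 15}
  ]
}}

```text
clock: 17.25
tool_pos: [0.5817, -0.1762, 0.0714]
orientation: [-179.9, -0.0, -94.6]
force: [0.1, -0.1, -1.5]
opening: 0.0218
gripper_force: 30.0
```

Run:
```python
from h import *
go(B(0,-176,70.5))
t=snap('top','t7')
go(B(0,-176,70.5))
# drift shank between gripper and block in top view (tip offset check)
t=t.astype(int)
P=[]
for u in range(250,300,3):
    v=int(round(proj("top",B(0,0,60.3))[1]+0)); 
    y=loc(plane("top",(u,160),.0603))[1]; v=proj("top",B(0,y,60.3))[1]
    v0=int(round(v))-8; col=t[v0:v0+17,u]; d=col[:,2]-col[:,0]; w=np.clip(d-np.median(d)-8,0,None)
    if w.sum()>20: P.append((u,v0+w@np.arange(17)/w.sum(),w.sum()))
for p in P: print(p[0],round(p[2]),loc(plane("top",p[:2],.0603))[:2].round(1))
```

```text
pos [ 0.5817 -0.1762  0.0714] ori [-179.9462   -0.0016  -94.576 ] open 0.021824665280951044 F [ 0.1096 -0.0665 -1.4541] t 17.25 blockframe [   0.5422 -192.2483   71.3519]
travel [-16.2   0.5   0.9]
pos [ 0.5821 -0.1762  0.0713] ori [-179.9337   -0.0039  -94.5723] open 0.021858488854692368 F [-0.0733 -1.0979 -0.9817] t 17.3 blockframe [   1.0331 -192.2233   71.2783]
travel [-16.2   1.    0.8]
286 24 [ -17.9 -163. ]
289 34 [ -17.4 -171.6]
```

Correct by about 0.7 mm, enter, and drive.

Call:
{"op": "apply_moves", "data": {
  "targets": [
    {"travel": [-8, 0.7, 0.5], "roll": 0, "jaw": 15},
    {"travel": [-6, 0, 0], "roll": 0, "jaw": 15},
    {"travel": [-3, 0, 0], "roll": 0, "jaw": 15},
    {"travel": [-3, 0, 0], "roll": 0, "jaw": 15},
    {"travel": [-2, 0, 0], "roll": 0, "jaw": 15},
    {"travel": [-2, 0, 0], "roll": 0, "jaw": 15},
    {"travel": [-2, 0, 0], "roll": 0, "jaw": 15},
    {"travel": [-2, 0, 0], "roll": 0, "jaw": 15}
  ]
}}

```text
clock: 18.1
tool_pos: [0.5825, -0.1492, 0.0704]
orientation: [180.0, -0.1, -94.6]
force: [-0.9, -6.0, -1.5]
opening: 0.0221
gripper_force: 30.0
```

Run:
```python
from h import *
go(B(0,-82,70.5))
```

```text
pos [ 0.5825 -0.1492  0.0704] ori [179.955   -0.0671 -94.607 ] open 0.022072388984082727 F [-0.8878 -6.0051 -1.4768] t 18.1 blockframe [  -0.7548 -165.2911   70.3886]
travel [-83.3  -0.8  -0.2]
```

Call:
{"op": "apply_moves", "data": {
  "targets": [
    {"travel": [-4, -0.4, 0], "roll": 0, "jaw": 15},
    {"travel": [-4, 0, 0], "roll": 0, "jaw": 15},
    {"travel": [-4, 0, 0], "roll": 0, "jaw": 15},
    {"travel": [-4, 0, 0], "roll": 0, "jaw": 15},
    {"travel": [-4, 0, 0], "roll": 0, "jaw": 15},
    {"travel": [-4, 0, 0], "roll": 0, "jaw": 15},
    {"travel": [-4, 0, 0], "roll": 0, "jaw": 15},
    {"travel": [-4, 0, 0], "roll": 0, "jaw": 15},
    {"travel": [-4, 0, 0], "roll": 0, "jaw": 15},
    {"travel": [-4, 0, 0], "roll": 0, "jaw": 15}
  ]
}}

```text
clock: 19.1
tool_pos: [0.586, -0.1093, 0.0703]
orientation: [179.9, -0.1, -94.6]
force: [-0.7, -6.0, -2.1]
opening: 0.0217
gripper_force: 30.0
```

Call:
{"op": "apply_moves", "data": {
  "targets": [
    {"travel": [-4, 0, 0], "roll": 0, "jaw": 15},
    {"travel": [-4, 0, 0], "roll": 0, "jaw": 15}
  ]
}}

```text
clock: 19.3
tool_pos: [0.5871, -0.1004, 0.0703]
orientation: [180.0, 0.0, -94.6]
force: [0.3, -0.5, -2.9]
opening: 0.0218
gripper_force: 30.0
```

Run:
```python
from h import *
go(B(0,-82,70.5))
```

```text
pos [ 0.5871 -0.1004  0.0703] ori [179.9976   0.0044 -94.6173] open 0.021759409223517802 F [ 0.2854 -0.5121 -2.8631] t 19.3 blockframe [  -0.1334 -116.244    70.3188]
travel [-34.2  -0.2  -0.2]
```

Call:
{"op": "apply_moves", "data": {
  "targets": [
    {"travel": [-4, 0, 0], "roll": 0, "jaw": 15},
    {"travel": [-4, 0, 0], "roll": 0, "jaw": 15},
    {"travel": [-4, 0, 0], "roll": 0, "jaw": 15},
    {"travel": [-4, 0, 0], "roll": 0, "jaw": 15},
    {"travel": [-4, 0, 0], "roll": 0, "jaw": 15},
    {"travel": [-4, 0, 0], "roll": 0, "jaw": 15},
    {"travel": [-4, 0, 0], "roll": 0, "jaw": 15},
    {"travel": [-4, 0, 0], "roll": 0, "jaw": 15},
    {"travel": [-3, 0, 0], "roll": 0, "jaw": 15},
    {"travel": [0, 0, 0], "roll": 0, "jaw": 15}
  ]
}}

```text
clock: 20.3
tool_pos: [0.5901, -0.0651, 0.0704]
orientation: [-180.0, 0.0, -94.6]
force: [0.3, -1.1, -2.2]
opening: 0.0219
gripper_force: 30.0
```

Call:
{"op": "apply_moves", "data": {
  "targets": [
    {"travel": [15, 0, 0], "roll": 0, "jaw": 15},
    {"travel": [25, 0, 0], "roll": 0, "jaw": 15},
    {"travel": [25, 0, 0], "roll": 0, "jaw": 15},
    {"travel": [25, 0, 0], "roll": 0, "jaw": 15},
    {"travel": [25, 0, 0], "roll": 0, "jaw": 15},
    {"travel": [25, 0, 0], "roll": 0, "jaw": 15},
    {"travel": [0, 0, -40], "roll": 0, "jaw": 15},
    {"travel": [0, 0, -40], "roll": 0, "jaw": 15},
    {"travel": [0, 0, 0], "roll": 0, "jaw": 15}
  ]
}}

```text
clock: 21.2
tool_pos: [0.5818, -0.207, 0.1564]
orientation: [-179.5, -0.1, -94.6]
force: [0.9, 0.3, -1.8]
opening: 0.0215
gripper_force: 30.0
```

Run:
```python
from h import *
go([.4193,-.3699,.15])
```

```text
pos [ 0.5818 -0.207   0.1564] ori [-179.4526   -0.072   -94.5965] open 0.0215162620421926 F [ 0.8516  0.3451 -1.7907] t 21.2 blockframe [   3.1849 -223.0211  156.3786]
travel [175.3 149.    5.2]
```

Call:
{"op": "apply_moves", "data": {
  "targets": [
    {"travel": [35, 30, 0], "roll": 0, "jaw": 15},
    {"travel": [35, 30, 0], "roll": 0, "jaw": 15},
    {"travel": [35, 30, 0], "roll": 0, "jaw": 15},
    {"travel": [35, 30, 0], "roll": 0, "jaw": 15},
    {"travel": [35, 29, 0], "roll": 0, "jaw": 15},
    {"travel": [0, 0, 0], "roll": 0, "jaw": 15},
    {"travel": [0, 0, 30], "roll": 0, "jaw": 15},
    {"travel": [0, 0, 30], "roll": 0, "jaw": 15},
    {"travel": [0, 0, 0], "roll": 0, "jaw": 15}
  ]
}}

```text
clock: 22.1
tool_pos: [0.4133, -0.3667, 0.0868]
orientation: [179.6, 0.2, -94.7]
force: [-1.2, 0.5, -1.3]
opening: 0.0218
gripper_force: 30.0
```

Run:
```python
from h import *
t=snap('top','t8');s=snap('side','s8')
go([.4193,-.3699,.0365])
a=cv2.resize(t[110:215,165:275,::-1],(440,420),interpolation=cv2.INTER_CUBIC)
b=cv2.resize(s[160:220,235:315,::-1],(560,420),interpolation=cv2.INTER_CUBIC)
cv2.imwrite("pics/e1.png",cv2.resize(np.hstack([a,b]),(800,336)))
```

```text
pos [ 0.416  -0.3678  0.0904] ori [179.9228   0.0017 -94.5856] open 0.021668336478003692 F [ 0.6136 -0.1772 -1.9109] t 22.2 blockframe [-149.0132 -396.7345   90.4452]
travel [ 1.8 -3.5 53.9]
```

View pics/e1.png

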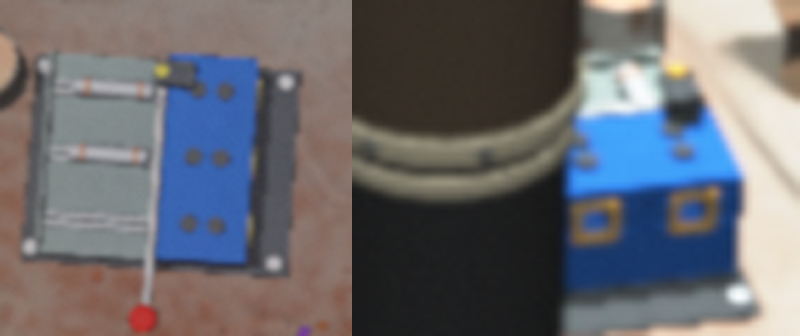

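Both pins lie in their rails, at crop (113,88) and (105,154). The mouths of bores 1 and 2 are now blue inside, so they are empty. Now I'll lay the drift down.

Call:
{"op": "apply_moves", "data": {
  "targets": [
    {"travel": [1, -3, 20], "roll": 0, "jaw": 15},
    {"travel": [0, 0, 20], "roll": 0, "jaw": 15},
    {"travel": [0, 0, 8], "roll": 0, "jaw": 15},
    {"travel": [0, 0, 0], "roll": 0, "jaw": 15},
    {"travel": [0, 0, 0], "roll": 0, "jaw": 15}
  ]
}}

```text
clock: 22.7
tool_pos: [0.4199, -0.3692, 0.0436]
orientation: [-179.9, -0.0, -94.6]
force: [0.0, -0.3, -1.8]
opening: 0.022
gripper_force: 30.0
```

Run:
```python
from h import *
go([.4193,-.3699,.0355])
```

```text
pos [ 0.4199 -0.3692  0.0436] ori [-179.9232   -0.0423  -94.5646] open 0.021973696844754514 F [ 0.043  -0.3381 -1.7868] t 22.7 blockframe [-145.0106 -397.7817   43.5934]
travel [0.7 0.6 8.1]
```

Call:
{"op": "apply_moves", "data": {
  "targets": [
    {"travel": [0, 0, 3], "roll": 0, "jaw": 15},
    {"travel": [0, 0, 3], "roll": 0, "jaw": 15},
    {"travel": [0, 0, 1], "roll": 0, "jaw": 15},
    {"travel": [0, 0, 0.8], "roll": 0, "jaw": 15},
    {"travel": [0, 0, 0], "roll": 0, "jaw": 15}
  ]
}}

```text
clock: 23.2
tool_pos: [0.4192, -0.3689, 0.0356]
orientation: [-180.0, -0.0, -94.6]
force: [-1.6, 3.9, 8.0]
opening: 0.0219
gripper_force: 30.0
```

Call:
{"op": "apply_moves", "data": {
  "targets": [
    {"travel": [0, 0, 0], "roll": 0, "jaw": 87},
    {"travel": [0, 0, 0], "roll": 0, "jaw": 87},
    {"travel": [0, 0, 0], "roll": 0, "jaw": 87},
    {"travel": [0, 0, 0], "roll": 0, "jaw": 87},
    {"travel": [0, 0, 0], "roll": 0, "jaw": 87},
    {"travel": [0, 0, -20], "roll": 0, "jaw": 87},
    {"travel": [0, 0, -40], "roll": 0, "jaw": 87},
    {"travel": [0, 0, -40], "roll": 0, "jaw": 87},
    {"travel": [0, 0, -40], "roll": 0, "jaw": 87},
    {"travel": [0, 0, -40], "roll": 0, "jaw": 87}
  ]
}}

```text
clock: 24.2
tool_pos: [0.4188, -0.3687, 0.2163]
orientation: [-180.0, 0.0, -94.6]
force: [1.3, -0.9, -0.3]
opening: 0.0864
gripper_force: 0.0
```

Run:
```python
from h import *
t=np.load("pics/t8.npy").astype(float)
# pins on deck: copper bands = R-B excess along each bore axis
for x in(0,60):
    d=[];ys=np.arange(45,146,1.)
    g=t.mean(2);rb=t[...,0]-t[...,2]
    S=lambda im,y:np.mean([cv2.getRectSubPix(im.astype(np.float32),(1,1),tuple(proj("top",B(x+dx,y,64))))[0,0] for dx in(-3,0,3)])
    a=np.array([S(rb,y) for y in ys]);b=np.array([S(g,y) for y in ys])
    pk=[ys[i] for i in range(1,100) if a[i]>a[i-1] and a[i]>=a[i+1] and a[i]>np.median(a)+8];print(x,"bands",pk,"bright",ys[b>np.median(b[-20:])+15][[0,-1]] if (b>np.median(b[-20:])+15).any() else None)
    rr=[]
    for dx in np.arange(-14,14.1,1): rr.append(np.mean([cv2.getRectSubPix(g.astype(np.float32),(1,1),tuple(proj("top",B(x+dx,y,62))))[0,0] for y in np.arange(70,110,2.)]))
    rr=np.array(rr);w=np.clip(rr-np.median(rr[:5])-8,0,None);print("  x off",w@np.arange(-14,14.1,1)/w.sum())
go(B(60,105,150))
```

```text
0 bands [np.float64(66.0), np.float64(114.0)] bright [ 70. 124.]
  x off 0.2840263681645385
60 bands [np.float64(67.0), np.float64(113.0)] bright [ 60. 125.]
  x off 0.8811014189097766
pos [ 0.4188 -0.3687  0.2163] ori [-179.9977    0.0005  -94.5988] open 0.08644622441597433 F [ 1.2821 -0.9108 -0.3395] t 24.2 blockframe [-146.1654 -397.3883  216.2744]
travel [-502.2 -206.6   66.3]
```

The pins' middles are at about y = 90 and on the bore axes. Next I'll grasp pin2, with a narrow jaw opening so the fingers clear pin1.

Call:
{"op": "apply_moves", "data": {
  "targets": [
    {"travel": [-42, -17, 0], "roll": 0, "jaw": 40},
    {"travel": [-42, -17, 0], "roll": 0, "jaw": 40},
    {"travel": [-42, -17, 0], "roll": 0, "jaw": 40},
    {"travel": [-42, -17, 0], "roll": 0, "jaw": 40},
    {"travel": [-42, -17, 0], "roll": 0, "jaw": 40},
    {"travel": [-42, -17, 0], "roll": 0, "jaw": 40},
    {"travel": [-42, -17, 0], "roll": 0, "jaw": 40},
    {"travel": [-42, -17, 0], "roll": 0, "jaw": 40},
    {"travel": [-42, -17, 0], "roll": 0, "jaw": 40},
    {"travel": [-42, -17, 0], "roll": 0, "jaw": 40}
  ]
}}

```text
clock: 25.2
tool_pos: [0.6227, 0.038, 0.2145]
orientation: [180.0, 0.0, -94.6]
force: [0.3, -0.7, 0.8]
opening: 0.0399
gripper_force: 0.0
```

Call:
{"op": "apply_moves", "data": {
  "targets": [
    {"travel": [-35, -18, 15], "roll": 0, "jaw": 40},
    {"travel": [-30, -17, 15], "roll": 0, "jaw": 40},
    {"travel": [0, 0, 0], "roll": 0, "jaw": 40},
    {"travel": [0, 0, 0], "roll": 0, "jaw": 40},
    {"travel": [0, 0, 0], "roll": 0, "jaw": 40}
  ]
}}

```text
clock: 25.7
tool_pos: [0.6621, 0.0976, 0.1848]
orientation: [-180.0, -0.0, -94.6]
force: [-0.4, 0.2, -0.1]
opening: 0.0397
gripper_force: 0.0
```

Run:
```python
from h import *
go(B(60.5,91,75.5))
```

```text
pos [0.6621 0.0976 0.1848] ori [-179.9994   -0.0079  -94.6147] open 0.0397241517894229 F [-0.3584  0.1747 -0.074 ] t 25.7 blockframe [ 58.5506  87.1335 184.8011]
travel [ -3.9  -2.  109.3]
```

Call:
{"op": "apply_moves", "data": {
  "targets": [
    {"travel": [-4, -2, 30], "roll": 0, "jaw": 40},
    {"travel": [0, 0, 30], "roll": 0, "jaw": 40},
    {"travel": [0, 0, 25], "roll": 0, "jaw": 40},
    {"travel": [0, 0, 12], "roll": 0, "jaw": 40},
    {"travel": [0, 0, 6], "roll": 0, "jaw": 40},
    {"travel": [0, 0, 0], "roll": 0, "jaw": 40},
    {"travel": [0, 0, 0], "roll": 0, "jaw": 40}
  ]
}}

```text
clock: 26.4
tool_pos: [0.6654, 0.102, 0.083]
orientation: [-179.9, 0.0, -94.6]
force: [0.1, -0.9, 0.4]
opening: 0.04
gripper_force: 0.0
```

Run:
```python
from h import *
go(B(60.5,91,75.5))
```

```text
pos [0.6654 0.102  0.083 ] ori [-179.8902    0.042   -94.5982] open 0.04001118764129017 F [ 0.0689 -0.9355  0.3571] t 26.4 blockframe [61.5041 91.7757 83.0308]
travel [0.8 1.  7.5]
```

Call:
{"op": "apply_moves", "data": {
  "targets": [
    {"travel": [0, 0.8, 4], "roll": 0, "jaw": 40},
    {"travel": [0, 0, 3], "roll": 0, "jaw": 40},
    {"travel": [0, 0, 0], "roll": 0, "jaw": 8},
    {"travel": [0, 0, 0], "roll": 0, "jaw": 8},
    {"travel": [0, 0, 0], "roll": 0, "jaw": 8},
    {"travel": [0, 0, 0], "roll": 0, "jaw": 8},
    {"travel": [0, 0, 0], "roll": 0, "jaw": 8},
    {"travel": [0, 0, 0], "roll": 0, "jaw": 8}
  ]
}}

```text
clock: 27.2
tool_pos: [0.6646, 0.1022, 0.0751]
orientation: [-179.9, 0.0, -94.6]
force: [2.0, -0.6, 2.1]
opening: 0.0149
gripper_force: 30.0
```

Call:
{"op": "apply_moves", "data": {
  "targets": [
    {"travel": [0, 0, -5], "roll": 0, "jaw": 8},
    {"travel": [0, 0, -10], "roll": 0, "jaw": 8},
    {"travel": [0, 0, -20], "roll": 0, "jaw": 8},
    {"travel": [0, 0, -40], "roll": 0, "jaw": 8},
    {"travel": [0, 0, -40], "roll": 0, "jaw": 8},
    {"travel": [0, 0, 0], "roll": 0, "jaw": 8},
    {"travel": [0, 0, 0], "roll": 0, "jaw": 8}
  ]
}}

```text
clock: 27.9
tool_pos: [0.664, 0.1022, 0.1915]
orientation: [-179.9, 0.1, -94.6]
force: [0.1, -0.3, -1.8]
opening: 0.0148
gripper_force: 30.0
```

Run:
```python
from h import *
ty=np.radians(-9.6);T=lambda x,y,z:np.array([.4801+x*np.cos(ty)-y*np.sin(ty),.3586+x*np.sin(ty)+y*np.cos(ty),z])
for x in(-.05,.005): print(T(x,0,.03))
go(T(-.05,0,.15))
```

```text
[0.4308 0.3669 0.03  ]
[0.485  0.3578 0.03  ]
pos [0.664  0.1022 0.1915] ori [-179.8793    0.0912  -94.6054] open 0.014750268201940359 F [ 0.1111 -0.2864 -1.7699] t 27.9 blockframe [ 60.0168  91.9177 191.4828]
travel [-245.   253.8   41.3]
```

Call:
{"op": "apply_moves", "data": {
  "targets": [
    {"travel": [-30, 32, 0], "roll": 0, "jaw": 8},
    {"travel": [-31, 32, 0], "roll": 0, "jaw": 8},
    {"travel": [-31, 32, 0], "roll": 0, "jaw": 8},
    {"travel": [-31, 32, 0], "roll": 0, "jaw": 8},
    {"travel": [-31, 32, 0], "roll": 0, "jaw": 8},
    {"travel": [-31, 32, 0], "roll": 0, "jaw": 8},
    {"travel": [-30, 31, 0], "roll": 0, "jaw": 8},
    {"travel": [-30, 31, 20], "roll": 0, "jaw": 8},
    {"travel": [0, 0, 20], "roll": 5, "jaw": 8},
    {"travel": [0, 0, 0], "roll": 0, "jaw": 8}
  ]
}}

```text
clock: 28.9
tool_pos: [0.4277, 0.3654, 0.1462]
orientation: [179.8, -0.3, -99.6]
force: [-0.2, -0.7, -0.7]
opening: 0.0153
gripper_force: 30.0
```

Run:
```python
from h import *
go([.4308,.3669,.032])
```

```text
pos [0.4277 0.3654 0.1462] ori [179.8049  -0.3466 -99.5782] open 0.015277834587324299 F [-0.2303 -0.7391 -0.7323] t 28.9 blockframe [-196.8422  335.0809  146.1733]
travel [ -2.7  -3.2 114.1]
```

Call:
{"op": "apply_moves", "data": {
  "targets": [
    {"travel": [0, 0, 30], "roll": 0, "jaw": 8},
    {"travel": [0, 0, 30], "roll": 0, "jaw": 8},
    {"travel": [0, 0, 25], "roll": 0, "jaw": 8},
    {"travel": [0, 0, 15], "roll": 0, "jaw": 8},
    {"travel": [0, 0, 0], "roll": 0, "jaw": 8},
    {"travel": [0, 0, 0], "roll": 0, "jaw": 8}
  ]
}}

```text
clock: 29.5
tool_pos: [0.4309, 0.3661, 0.05]
orientation: [-180.0, -0.0, -99.6]
force: [0.1, -0.1, 0.4]
opening: 0.0153
gripper_force: 30.0
```

Run:
```python
from h import *
go([.4308,.3669,.032])
```

```text
pos [0.4309 0.3661 0.05  ] ori [-179.9983   -0.0422  -99.5675] open 0.015287339667842218 F [ 0.0817 -0.1436  0.3819] t 29.5 blockframe [-193.6731  336.033    49.9943]
travel [-0.8  0.2 18. ]
```

Call:
{"op": "apply_moves", "data": {
  "targets": [
    {"travel": [0, 0, 6], "roll": 0, "jaw": 8},
    {"travel": [0, 0, 6], "roll": 0, "jaw": 8},
    {"travel": [0, 0, 4], "roll": 0, "jaw": 8},
    {"travel": [0, 0, 2], "roll": 0, "jaw": 8},
    {"travel": [0, 0, 0], "roll": 0, "jaw": 8}
  ]
}}

```text
clock: 30.0
tool_pos: [0.4302, 0.3664, 0.0313]
orientation: [180.0, -0.0, -99.6]
force: [-0.0, 0.3, -0.8]
opening: 0.0155
gripper_force: 30.0
```

Call:
{"op": "apply_moves", "data": {
  "targets": [
    {"travel": [0, 0, 1], "roll": 0, "jaw": 8},
    {"travel": [0, 0, 0.5], "roll": 0, "jaw": 8},
    {"travel": [0, 0, 0], "roll": 0, "jaw": 8}
  ]
}}

```text
clock: 30.3
tool_pos: [0.4303, 0.3667, 0.0301]
orientation: [-180.0, 0.0, -99.6]
force: [0.1, 0.1, -0.9]
opening: 0.0153
gripper_force: 30.0
```

Call:
{"op": "apply_moves", "data": {
  "targets": [
    {"travel": [0, 0, 1], "roll": 0, "jaw": 8},
    {"travel": [0, 0, 0], "roll": 0, "jaw": 8},
    {"travel": [0, 0, 0], "roll": 0, "jaw": 30},
    {"travel": [0, 0, 0], "roll": 0, "jaw": 30},
    {"travel": [0, 0, 0], "roll": 0, "jaw": 30},
    {"travel": [0, 0, -20], "roll": 0, "jaw": 30},
    {"travel": [0, 0, -40], "roll": 0, "jaw": 30},
    {"travel": [0, 0, -50], "roll": 0, "jaw": 40},
    {"travel": [0, 0, -50], "roll": -5, "jaw": 40},
    {"travel": [0, 0, 0], "roll": 0, "jaw": 40}
  ]
}}

```text
clock: 31.3
tool_pos: [0.4329, 0.3696, 0.1969]
orientation: [-179.6, 0.6, -94.4]
force: [0.2, 0.4, -0.1]
opening: 0.0394
gripper_force: 0.0
```

Run:
```python
from h import *
go(B(0.3,91,140))
```

```text
pos [0.4329 0.3696 0.1969] ori [-179.5823    0.5831  -94.3562] open 0.03942746179789665 F [ 0.1909  0.4325 -0.1453] t 31.3 blockframe [-191.9587  339.6099  196.934 ]
travel [ 250.2 -190.6   55.8]
```

Call:
{"op": "apply_moves", "data": {
  "targets": [
    {"travel": [36, -27, 0], "roll": 0, "jaw": 40},
    {"travel": [36, -27, 0], "roll": 0, "jaw": 40},
    {"travel": [36, -27, 0], "roll": 0, "jaw": 40},
    {"travel": [36, -27, 0], "roll": 0, "jaw": 40},
    {"travel": [36, -27, 0], "roll": 0, "jaw": 40},
    {"travel": [36, -27, 0], "roll": 0, "jaw": 40},
    {"travel": [32, -27, 20], "roll": 0, "jaw": 40},
    {"travel": [0, 0, 20], "roll": 0, "jaw": 40},
    {"travel": [0, 0, 0], "roll": 0, "jaw": 40},
    {"travel": [0, 0, 0], "roll": 0, "jaw": 40}
  ]
}}

```text
clock: 32.3
tool_pos: [0.5987, 0.1042, 0.1491]
orientation: [180.0, -0.0, -94.6]
force: [-0.7, -0.1, 0.5]
opening: 0.0399
gripper_force: 0.0
```

Run:
```python
from h import *
go(B(0.3,91,74.5))
```

```text
pos [0.5987 0.1042 0.1491] ori [179.9651  -0.0379 -94.5941] open 0.03985483946295487 F [-0.7128 -0.0951  0.4894] t 32.3 blockframe [ -5.2353  88.6122 149.1437]
travel [-2.4 -5.6 74.6]
```

Call:
{"op": "apply_moves", "data": {
  "targets": [
    {"travel": [-2, -5.5, 20], "roll": 0, "jaw": 40},
    {"travel": [0, 0, 20], "roll": 0, "jaw": 40},
    {"travel": [0, 0, 15], "roll": 0, "jaw": 40},
    {"travel": [0, 0, 10], "roll": 0, "jaw": 40},
    {"travel": [0, 0, 0], "roll": 0, "jaw": 40},
    {"travel": [0, 0, 0], "roll": 0, "jaw": 40}
  ]
}}

```text
clock: 32.9
tool_pos: [0.6049, 0.1066, 0.0851]
orientation: [-179.9, 0.0, -94.5]
force: [0.3, -0.2, -0.3]
opening: 0.04
gripper_force: 0.0
```

Run:
```python
from h import *
go(B(0.3,91,74.5))
```

```text
pos [0.6049 0.1066 0.0851] ori [-179.9283    0.0246  -94.5332] open 0.03995870062778867 F [ 0.3122 -0.2443 -0.2744] t 32.9 blockframe [ 0.8225 91.4177 85.1496]
travel [ 0.4  0.5 10.6]
```

Call:
{"op": "apply_moves", "data": {
  "targets": [
    {"travel": [0, 0.5, 5], "roll": 0, "jaw": 40},
    {"travel": [0, 0, 5], "roll": 0, "jaw": 40},
    {"travel": [0, 0, 0], "roll": 0, "jaw": 8},
    {"travel": [0, 0, 0], "roll": 0, "jaw": 8},
    {"travel": [0, 0, 0], "roll": 0, "jaw": 8},
    {"travel": [0, 0, 0], "roll": 0, "jaw": 8},
    {"travel": [0, 0, 0], "roll": 0, "jaw": 8},
    {"travel": [0, 0, 0], "roll": 0, "jaw": 8}
  ]
}}

```text
clock: 33.7
tool_pos: [0.6047, 0.106, 0.0745]
orientation: [-179.9, 0.0, -94.6]
force: [3.3, -1.0, 1.3]
opening: 0.0152
gripper_force: 30.0
```

Call:
{"op": "apply_moves", "data": {
  "targets": [
    {"travel": [0, 0, -5], "roll": 0, "jaw": 8},
    {"travel": [0, 0, -10], "roll": 0, "jaw": 8},
    {"travel": [0, 0, -20], "roll": 0, "jaw": 8},
    {"travel": [0, 0, -40], "roll": 0, "jaw": 8},
    {"travel": [0, 0, -40], "roll": 0, "jaw": 8},
    {"travel": [0, 0, 0], "roll": 0, "jaw": 8},
    {"travel": [0, 0, 0], "roll": 0, "jaw": 8}
  ]
}}

```text
clock: 34.4
tool_pos: [0.604, 0.1061, 0.1907]
orientation: [-179.9, 0.1, -94.6]
force: [-0.7, 0.0, -2.0]
opening: 0.0148
gripper_force: 30.0
```

Run:
```python
from h import *
t=snap('top','t9')
go([.485,.3578,.15])
```

```text
pos [0.6033 0.1058 0.1892] ori [179.9742   0.0269 -94.6143] open 0.015220643025597946 F [-0.3113 -0.4855 -2.4082] t 34.45 blockframe [ -0.7597  90.5284 189.1959]
travel [-241.7  138.2   39.4]
```

Call:
{"op": "apply_moves", "data": {
  "targets": [
    {"travel": [-35, 20, 0], "roll": 0, "jaw": 8},
    {"travel": [-35, 20, 0], "roll": 0, "jaw": 8},
    {"travel": [-35, 20, 0], "roll": 0, "jaw": 8},
    {"travel": [-35, 20, 0], "roll": 0, "jaw": 8},
    {"travel": [-35, 20, 0], "roll": 0, "jaw": 8},
    {"travel": [-35, 20, 0], "roll": 0, "jaw": 8},
    {"travel": [-31, 18, 0], "roll": 0, "jaw": 8},
    {"travel": [0, 0, 20], "roll": 5, "jaw": 8},
    {"travel": [0, 0, 20], "roll": 0, "jaw": 8},
    {"travel": [0, 0, 0], "roll": 0, "jaw": 8}
  ]
}}

```text
clock: 35.45
tool_pos: [0.4834, 0.3554, 0.1449]
orientation: [179.7, -0.4, -99.6]
force: [0.4, -1.9, -0.9]
opening: 0.0153
gripper_force: 30.0
```

Run:
```python
from h import *
go([.485,.3578,.030])
```

```text
pos [0.4834 0.3554 0.1449] ori [179.7467  -0.3768 -99.5876] open 0.015349270913071584 F [ 0.3687 -1.9312 -0.9204] t 35.45 blockframe [-140.4491  329.6225  144.8807]
travel [ -3.4  -1.7 114.9]
```

Call:
{"op": "apply_moves", "data": {
  "targets": [
    {"travel": [0, 0, 30], "roll": 0, "jaw": 8},
    {"travel": [0, 0, 30], "roll": 0, "jaw": 8},
    {"travel": [0, 0, 25], "roll": 0, "jaw": 8},
    {"travel": [0, 0, 15], "roll": 0, "jaw": 8},
    {"travel": [0, 0, 8], "roll": 0, "jaw": 8},
    {"travel": [0, 0, 0], "roll": 0, "jaw": 8},
    {"travel": [0, 0, 0], "roll": 0, "jaw": 8}
  ]
}}

```text
clock: 36.15
tool_pos: [0.4862, 0.3573, 0.0418]
orientation: [-180.0, 0.0, -99.6]
force: [-0.1, 0.3, -0.9]
opening: 0.0151
gripper_force: 30.0
```

Run:
```python
from h import *
go([.485,.3578,.030])
```

```text
pos [0.4862 0.3573 0.0418] ori [-179.9744    0.0227  -99.5916] open 0.015142381630304898 F [-0.1492  0.2965 -0.9408] t 36.15 blockframe [-137.8918  331.7631   41.7796]
travel [-0.2  1.2 11.8]
```

Call:
{"op": "apply_moves", "data": {
  "targets": [
    {"travel": [0, 0, 5], "roll": 0, "jaw": 8},
    {"travel": [0, 0, 4], "roll": 0, "jaw": 8},
    {"travel": [0, 0, 2], "roll": 0, "jaw": 8},
    {"travel": [0, 0, 1], "roll": 0, "jaw": 8},
    {"travel": [0, 0, 0.5], "roll": 0, "jaw": 8},
    {"travel": [0, 0, 0], "roll": 0, "jaw": 8}
  ]
}}

```text
clock: 36.75
tool_pos: [0.4857, 0.3572, 0.0286]
orientation: [-180.0, 0.0, -99.6]
force: [0.1, 1.1, -0.5]
opening: 0.015
gripper_force: 30.0
```

Call:
{"op": "apply_moves", "data": {
  "targets": [
    {"travel": [0, 0, 0], "roll": 0, "jaw": 28},
    {"travel": [0, 0, 0], "roll": 0, "jaw": 28},
    {"travel": [0, 0, 0], "roll": 0, "jaw": 28},
    {"travel": [0, 0, -20], "roll": 0, "jaw": 28},
    {"travel": [0, 0, -40], "roll": 0, "jaw": 28},
    {"travel": [0, 0, -50], "roll": 0, "jaw": 40},
    {"travel": [0, 0, -50], "roll": -5, "jaw": 60},
    {"travel": [0, 0, 0], "roll": 0, "jaw": 87}
  ]
}}

```text
clock: 37.55
tool_pos: [0.4887, 0.3598, 0.1969]
orientation: [-179.5, 0.6, -94.4]
force: [0.2, 0.7, -0.5]
opening: 0.0466
gripper_force: 0.0
```

Run:
```python
from h import *
go(B(-147,44.5,160))
```

```text
pos [0.4887 0.3598 0.1969] ori [-179.5133    0.5557  -94.3569] open 0.046600993335798375 F [ 0.2106  0.6693 -0.5167] t 37.55 blockframe [-135.6048  334.4503  196.8821]
travel [290.2  13.2  34. ]
```

Call:
{"op": "apply_moves", "data": {
  "targets": [
    {"travel": [42, 2, 0], "roll": 0, "jaw": 87},
    {"travel": [42, 2, 0], "roll": 0, "jaw": 87},
    {"travel": [42, 2, 0], "roll": 0, "jaw": 87},
    {"travel": [42, 2, 0], "roll": 0, "jaw": 87},
    {"travel": [42, 2, 0], "roll": 0, "jaw": 87},
    {"travel": [42, 2, 10], "roll": 0, "jaw": 87},
    {"travel": [38, 1, 10], "roll": 0, "jaw": 87},
    {"travel": [0, 0, 0], "roll": 0, "jaw": 87},
    {"travel": [0, 0, 0], "roll": 0, "jaw": 87}
  ]
}}

```text
clock: 38.45
tool_pos: [0.4496, 0.0684, 0.1688]
orientation: [-180.0, 0.0, -94.7]
force: [0.5, 0.4, -0.0]
opening: 0.087
gripper_force: 0.0
```

Run:
```python
from h import *
t=snap('top','t10')
go(B(-147,44.5,113))
for c in blobs(mask(t,*ORANGE,(260,150,450,280)),10): print("orange",cv2.contourArea(c),cen(c),plane("top",cen(c),.034))
a=cv2.resize(t[150:250,75:165,::-1],(360,400),interpolation=cv2.INTER_CUBIC)
b=cv2.resize(t[180:250,295:410,::-1],(440,400),interpolation=cv2.INTER_CUBIC)
cv2.imwrite("pics/f1.png",np.hstack([a,b]))
```

```text
pos [0.45   0.0692 0.169 ] ori [-179.9449    0.0297  -94.6361] open 0.08707702647564095 F [-0.6492  0.4864  0.0863] t 38.5 blockframe [-150.5886   41.6576  168.9936]
travel [-2.8 -3.5 56. ]
orange 87.0 [362.6513 220.7126] [ 0.4172 -0.3686  0.034 ]
```

View pics/f1.png

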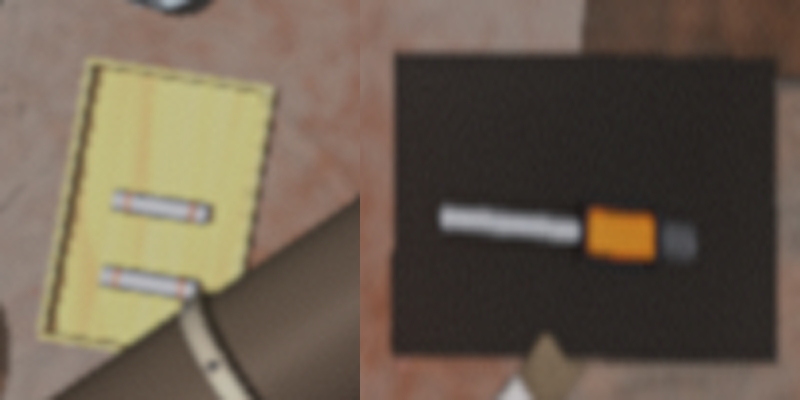

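Both banded pins lie in the tray at (160,205) and (148,282), and the orange drift lies on the mat at (620,235). Now I'll push the keeper home.

Call:
{"op": "apply_moves", "data": {
  "targets": [
    {"travel": [-2.5, -3, 20], "roll": 0, "jaw": 87},
    {"travel": [0, 0, 20], "roll": 0, "jaw": 87},
    {"travel": [0, 0, 14], "roll": 0, "jaw": 87},
    {"travel": [0, 0, 0], "roll": 0, "jaw": 20},
    {"travel": [0, 0, 0], "roll": 0, "jaw": 20},
    {"travel": [0, 0, 0], "roll": 0, "jaw": 20},
    {"travel": [0, 0, 0], "roll": 0, "jaw": 20},
    {"travel": [0, 0, 0], "roll": 0, "jaw": 20},
    {"travel": [0, 0, 0], "roll": 0, "jaw": 20},
    {"travel": [0, 0, 0], "roll": 0, "jaw": 20}
  ]
}}

```text
clock: 39.5
tool_pos: [0.4528, 0.0714, 0.1148]
orientation: [-180.0, 0.0, -94.6]
force: [-1.3, 0.8, 0.0]
opening: 0.0367
gripper_force: 0.0
```

Call:
{"op": "apply_moves", "data": {
  "targets": [
    {"travel": [0, 0, 0], "roll": 0, "jaw": 20},
    {"travel": [0, 0, 0], "roll": 0, "jaw": 20},
    {"travel": [0, 0, 0], "roll": 0, "jaw": 20}
  ]
}}

```text
clock: 39.8
tool_pos: [0.4555, 0.0716, 0.1151]
orientation: [-179.7, 0.0, -94.5]
force: [12.7, -6.3, -8.2]
opening: 0.0249
gripper_force: 30.0
```

Call:
{"op": "apply_moves", "data": {
  "targets": [
    {"travel": [0, -4, 0], "roll": 0, "jaw": 20},
    {"travel": [0, -4, 0], "roll": 0, "jaw": 20},
    {"travel": [0, -4, 0], "roll": 0, "jaw": 20},
    {"travel": [0, -4, 0], "roll": 0, "jaw": 20},
    {"travel": [0, -4, 0], "roll": 0, "jaw": 20},
    {"travel": [0, -4, 0], "roll": 0, "jaw": 20},
    {"travel": [0, -3, 0], "roll": 0, "jaw": 20},
    {"travel": [0, -2, 0], "roll": 0, "jaw": 20},
    {"travel": [0, 0, 0], "roll": 0, "jaw": 20}
  ]
}}

```text
clock: 40.7
tool_pos: [0.4826, 0.0693, 0.115]
orientation: [-179.9, 0.0, -94.6]
force: [4.5, -0.7, 1.8]
opening: 0.0251
gripper_force: 30.0
```

Run:
```python
from h import *
go(B(-117,44.5,113))
```

```text
pos [0.4826 0.0693 0.115 ] ori [-179.9204    0.0292  -94.58  ] open 0.02511538990940013 F [ 4.5247 -0.7143  1.8281] t 40.7 blockframe [-118.1236   44.3926  115.0336]
travel [-0.1 -1.1  2. ]
```

Call:
{"op": "apply_moves", "data": {
  "targets": [
    {"travel": [0, -1.5, 0], "roll": 0, "jaw": 20},
    {"travel": [0, -1.5, 0], "roll": 0, "jaw": 20},
    {"travel": [0, 0, 0], "roll": 0, "jaw": 20},
    {"travel": [0, 0, 0], "roll": 0, "jaw": 20}
  ]
}}

```text
clock: 41.1
tool_pos: [0.4851, 0.0691, 0.115]
orientation: [-180.0, 0.0, -94.6]
force: [1.1, 1.7, 5.6]
opening: 0.0247
gripper_force: 30.0
```

Call:
{"op": "apply_moves", "data": {
  "targets": [
    {"travel": [0, -1.5, 0], "roll": 0, "jaw": 20},
    {"travel": [0, -1, 0], "roll": 0, "jaw": 20},
    {"travel": [0, 0, 0], "roll": 0, "jaw": 20},
    {"travel": [0, 0, 0], "roll": 0, "jaw": 20}
  ]
}}

```text
clock: 41.5
tool_pos: [0.4857, 0.0689, 0.1149]
orientation: [179.9, 0.0, -94.6]
force: [-9.3, 6.1, 14.1]
opening: 0.0249
gripper_force: 30.0
```

Call:
{"op": "apply_moves", "data": {
  "targets": [
    {"travel": [0, -1.5, 0], "roll": 0, "jaw": 20},
    {"travel": [0, 0, 0], "roll": 0, "jaw": 20},
    {"travel": [0, 0, 0], "roll": 0, "jaw": 20},
    {"travel": [0, 0, 0], "roll": 0, "jaw": 20}
  ]
}}

```text
clock: 41.9
tool_pos: [0.4858, 0.0689, 0.1149]
orientation: [179.8, 0.0, -94.6]
force: [-16.8, 9.5, 20.3]
opening: 0.0249
gripper_force: 30.0
```

That's the hard stop, about 30.7 mm from the out position. I'll relax the load, release and check.

Call:
{"op": "apply_moves", "data": {
  "targets": [
    {"travel": [0, 2.5, 0], "roll": 0, "jaw": 20},
    {"travel": [0, 0, 0], "roll": 0, "jaw": 20},
    {"travel": [0, 0, 0], "roll": 0, "jaw": 87},
    {"travel": [0, 0, 0], "roll": 0, "jaw": 87},
    {"travel": [0, 0, 0], "roll": 0, "jaw": 87},
    {"travel": [0, 0, 0], "roll": 0, "jaw": 87},
    {"travel": [0, 0, 0], "roll": 0, "jaw": 87},
    {"travel": [0, 0, 0], "roll": 0, "jaw": 87},
    {"travel": [0, 0, 0], "roll": 0, "jaw": 87}
  ]
}}

```text
clock: 42.8
tool_pos: [0.4861, 0.0686, 0.1145]
orientation: [180.0, -0.0, -94.6]
force: [-0.1, 0.2, -0.1]
opening: 0.0753
gripper_force: 0.0
```

Call:
{"op": "apply_moves", "data": {
  "targets": [
    {"travel": [0, 0, -25], "roll": 0, "jaw": 87},
    {"travel": [0, 0, -35], "roll": 0, "jaw": 87},
    {"travel": [20, 0, -40], "roll": 0, "jaw": 87},
    {"travel": [45, 8, 0], "roll": 0, "jaw": 87},
    {"travel": [45, 8, 0], "roll": 0, "jaw": 87},
    {"travel": [45, 8, 0], "roll": 0, "jaw": 87},
    {"travel": [45, 8, 0], "roll": 0, "jaw": 87},
    {"travel": [20, 5, 0], "roll": 0, "jaw": 87},
    {"travel": [0, 0, 0], "roll": 0, "jaw": 87},
    {"travel": [0, 0, 0], "roll": 0, "jaw": 87}
  ]
}}

```text
clock: 43.8
tool_pos: [0.4314, -0.148, 0.2146]
orientation: [-180.0, 0.0, -94.7]
force: [0.2, 0.8, 0.2]
opening: 0.0869
gripper_force: 0.0
```

Run:
```python
from h import *
t=snap('top','t11')
for c in blobs(mask(t,*RED,(180,170,240,230)))[:2]: print("red",cen(c),loc(plane("top",cen(c),.119)))
for c in blobs(mask(t,*ORANGE,(260,150,450,280)),10): print("orange",cen(c),plane("top",cen(c),.034))
b=blobs(mask(t,*YEL,(70,150,160,250)))[0];print("tray",cen(b))
m=cv2.inRange(cv2.cvtColor(t,cv2.COLOR_RGB2HSV),(0,0,110),(179,60,255));k=np.zeros_like(m);cv2.drawContours(k,[cv2.convexHull(b)],-1,255,-1);k=cv2.erode(k,np.ones((7,7)))
for c in blobs(m&k,8): print("pin",cv2.contourArea(c),cen(c),plane("top",cen(c),.015))
```

```text
red [209.3438 196.6042] [-112.5976   46.8878  119.    ]
orange [362.6705 220.6802] [ 0.4173 -0.3686  0.034 ]
tray [113.6191 202.7922]
pin 106.5 [111.6025 220.2473] [0.4282 0.3658 0.015 ]
pin 106.0 [114.6494 201.2547] [0.484  0.3572 0.015 ]
```

Call:
{"op": "apply_moves", "data": {
  "targets": [
    {"travel": [45, 0, 0], "roll": 0, "jaw": 87},
    {"travel": [45, 0, 0], "roll": 0, "jaw": 87},
    {"travel": [45, 0, 0], "roll": 0, "jaw": 87},
    {"travel": [0, 0, 0], "roll": 0, "jaw": 87}
  ]
}}

```text
clock: 44.25
tool_pos: [0.4209, -0.285, 0.2141]
orientation: [179.9, -0.0, -94.7]
force: [0.2, 0.6, 0.4]
opening: 0.0868
gripper_force: 0.0
```

Run:
```python
from h import *
t=snap('top','t12')
for c in blobs(mask(t,*RED,(180,170,240,230)),3)[:3]: print("red",cv2.contourArea(c),cen(c),cv2.boundingRect(c),loc(plane("top",cen(c),.119)))
t0=np.load("pics/top0.npy");c=blobs(mask(t0,*RED,(180,170,240,230)))[0];print("red0",cv2.boundingRect(c))
cv2.imwrite("pics/z.png",cv2.resize(t[100:240,150:290,::-1],(560,560),interpolation=cv2.INTER_CUBIC))
```

```text
red 43.0 [209.7907 198.4302] (206, 195, 9, 8) [-117.513    45.2991  119.    ]
red0 (206, 195, 9, 8)
```

View pics/z.png

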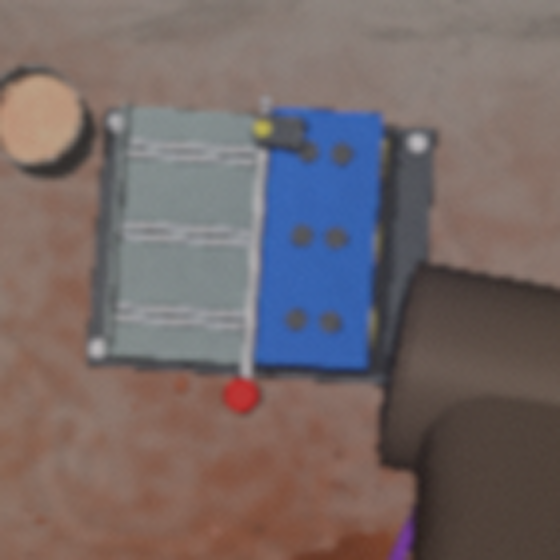

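The knob at (241,395) is exactly where it started, the slide end shows beyond the bridge at (265,103), and the deck is empty. The pins are in the tray and the drift is on the mat, so I'm handing in.

```bash
python3 -c "
from plant import ctrl
print(ctrl.close_job())"
```

```text
the job is handed in; nothing more can be done
None
```

I handed the job in at about 44 s: bore0 was empty, pin1 and pin2 were driven through and laid in the tray, the drift is back on the mat, and the keeper is fully home; no verdict came back.

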